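Rack a lacquer sample board and scan its label

TASK

Stand the black sample board in the empty front bay of the drying rack, bare wooden end up and label facing out of the rack's front, pushed or lowered fully down on the rack's base. Then take the scanner from its cradle, aim it straight at the middle of the label, square to the board with its window about 60 mm off, hold it still there for two seconds without touching the board or the rack, and lay it back in its cradle as it was. Do not drop the board or the scanner, and leave the red board, the tin, the brush jar and the tape roll where they are.

Things in the scene. Friction and masses are not known exactly. Their poses are not given: they have to be found in the camera images.
- board: Sample board, 110 x 60 x 10 mm, 60 g, black with one end (24 mm) bare pale wood. Starts face up on two fixed battens 16 mm high, 13 mm wide, that cross under it about 36 mm either side of its middle; between them fingers fit beside its long edges. Origin: centre of its unlabelled underside. x along the length to the bare end, y across, z out of the labelled face.
- label (a point): Middle of the white 28 mm square code label on the board's face: 12 mm from the board's middle away from the bare end and 5 mm towards board +y, on the face (board frame -12, 5, 10.5 mm). Axes as the board's.
- board_foot (a point): Middle of the board's black short end face, the edge it stands on when racked (board frame -55, 0, 5 mm).
- easel: Fixed 45-degree bench easel to lean the board on between grasps. Base 120 x 80 x 12 mm; origin centre of its underside, x to its front, z up. A plate 40 mm wide, 66 mm long leans back (-x, up) from a ledge 66 mm wide whose top is square to the plate and 16 mm deep, no lip. A board set on the ledge rests stably on the plate, sides and top end free.
- easel_seat (a point): The inner corner of the easel, where the plate's front face meets the ledge's top, mid-width (easel frame 40, 0, 24 mm). From it the plate runs along (-1,0,1)/sqrt2 and its face looks along (1,0,1)/sqrt2 in the easel frame.
- rack: Fixed drying rack, base 140 x 112 x 18 mm. Origin: middle, at table level; x out of its front, z up. Two bays 70 mm apart, each two grooved posts rising 100 mm above the base, flared mouths to 131 mm above the table. Grooves 16 mm wide in x, 68 mm between their bottoms; the posts enclose a board's sides up to 10 mm below its top; 48 mm stays open between. Rear bay: red board.
- front_bay (a point): Middle of the front bay's floor, on top of the rack's base (rack frame 32, 0, 18 mm). Axes as the rack's. A racked board has its foot here.
- scanner: Stick scanner, 150 mm long, 140 g: grey body 34 mm wide, 28 mm high; orange head over the front 27 mm, 44 mm wide, 36 mm high, a dark window in its end. Lies in the cradle. Origin: centre of the grey body's section, half-way along the scanner, near its centre of mass. x towards the window (along the beam), z up in the cradle.
- window (a point): Middle of the scanner's window (scanner frame 75, 0, 0 mm); the beam leaves along scanner +x.
- read_point (a point): Best reading point on the beam, 60 mm in front of the window (scanner frame 135, 0, 0 mm).
- cradle: Fixed black cradle, base 120 x 70 x 10 mm; origin centre of its underside, x the way the scanner's window points. Two open-topped saddles, each 10 mm long, 36 mm either side of its middle, floors 26 mm above the table, 42 mm between side lips that flare up 12 mm. The scanner lies with its origin above the cradle's, 40 mm over the table.
- red_board: Bystander: finished red board of the same size in the rack's rear bay, upright.
- tin: Bystander: closed tin, 84 mm diameter, 92 mm high, about 0.5 kg; origin at the centre of its foot.
- brush_jar: Bystander: jar 68 mm diameter with brushes in it, about 190 mm high overall; origin at the centre of its foot.
- tape: Bystander: roll of tape lying flat, 100 mm diameter, 36 mm high; origin at the centre of its foot.
There are look-alikes about, which are no part of the job. Of the things like the board, leave any that is orange; of the rest the larger one is meant. Several things have the shape of the scanner; the one meant has the colours described above.

How it is judged:
On the way, in this order (a step that is already met when the one before it is completed fails the run):
1. the board stands fully down in the front bay, bare end up, label facing out of the front, released and at rest (horizontal distance between board_foot and front_bay below 0.012 m and z of board_foot in the frame of front_bay between -0.004 and 0.005 m and angle between board's own x axis and vertical below 0.12 rad and x of label in the frame of front_bay above 0 m and linear speed of board below 0.1 m/s and contact force between the fingers and board below 0.1 N), for 0.3 s.
2. scanner held still 1.7 s: beam within 12 mm of the label's middle, square to the board within 0.21 rad, window 35 to 85 mm off, board home (horizontal distance between board_foot and front_bay below 0.012 m and z of board_foot in the frame of front_bay between -0.004 and 0.005 m and angle between board's own x axis and vertical below 0.12 rad and x of label in the frame of front_bay above 0 m and x of read_point in the frame of label between -0.012 and 0.012 m and y of read_point in the frame of label between -0.012 and 0.012 m and z of window in the frame of label between 0.035 and 0.085 m and angle between the x axis of scanner and the z axis of board, either way round below 0.21 rad and linear speed of scanner below 0.02 m/s and angular speed of scanner below 0.2 rad/s and contact force between the fingers and scanner above 0.5 N), for 1.7 s.
At the end, for the whole second after the job is handed in: Board in the front bay: foot within 12 mm of its middle and 5 mm of its floor, within 0.12 rad of upright, label to the front. Scanner in its cradle within 15 mm and 0.15 rad, window as at the start. Both released, at rest; red board, tin, jar and tape within 20 mm of their starts (all of step 1 and linear speed of scanner below 0.02 m/s and contact force between the fingers and scanner below 0.1 N and horizontal distance between scanner and cradle below 0.015 m and z of scanner in the frame of cradle between 0.036 and 0.045 m and angle between the x axis of scanner and the x axis of cradle, either way round below 0.15 rad and x of window in the frame of cradle above 0.04 m and angle between scanner's own z axis and vertical below 0.15 rad and distance of each of tin, brush_jar, tape, red_board from where it was at the start of the episode below 0.02 m); the robot touches nothing.
It fails at once if a bystander (red board, tin, brush jar, tape roll) moved more than 20 mm or tipped (distance of any of tin, brush_jar, tape, red_board from where it was at the start of the episode above 0.02 m or angle between any of tin, brush_jar, tape's own z axis and vertical above 0.2 rad or angle between red_board's own x axis and vertical above 0.2 rad).
It fails at once if the scanner touches a board or the rack (contact force between scanner and board above 0.5 N or contact force between scanner and red_board above 0.5 N or contact force between scanner and rack above 0.5 N).
It fails at once if the board or the scanner is dropped (faster than 0.65 m/s with the fingers off it) ((linear speed of board above 0.65 m/s and contact force between the fingers and board below 0.05 N) or (linear speed of scanner above 0.65 m/s and contact force between the fingers and scanner below 0.05 N)).
It also fails if it takes over 72 s, if anything falls off the work surface, if the arm or the gripper's body presses on something with over 40 N, if the wrist force passes 120 N, or if a joint passes its speed limit or range.

ROBOT

A 6-joint arm with a two-finger parallel gripper is mounted at the origin on the work surface. World frame = base frame: x ahead of the robot, y to its left, z up, the work surface at z = 0. Lengths are in m, angles in rad, forces in N, time in s.
With the tool pointing down it reaches from about 0.35 to 0.975 m from the base axis. Payload 4.9 kg.
Tool frame: the origin (TCP) lies at the very end of the fingers, on their centre line; the grasp point (between the pads) lies 19 mm behind it; z points along the fingers, y is the line along which they close (so a half turn about z gives the same grasp; the last joint's range is limited). The gripper opens to 85 mm and grips with 20 to 120 N. Pads are 22 mm wide; open, the fingers measure 114 mm over their backs; the gripper's body (76 mm by 85 mm) begins 54 mm behind the grasp point. The pads swing forward as they close: fully open they stand 13 mm farther back than shut.
Start: joints at [1.102, 0.053, 1.613, -0, 1.476, -0.119], TCP at [0.214, 0.587, 0.197] pointing down, gripper open.
Joint ranges: [-3.01, 3.01], [-1.01, 2.22], [0.06, 2.58], [-1.02, 4.17], [0.09, 2.62], [-3.14, 3.14]. Speed limits (rad/s): [2.57, 2.57, 3.14, 3.14, 3.14, 3.14].

INTERFACE

Orientations are given as a rotation vector (axis times angle).
In Python, from station import get_obs, get_image, get_calibration, finish_job gives the robot as it stands.
- The arm moves only by the tool servo_tool, never from a script. Its argument "increments" is a list of rows, each a list of 5 numbers: the opening, from 0 (shut) to 1 (fully open), then the shift along the tool's x, y, z in mm, then the turn about the tool's z in degrees. In form: [[jaw, tx, ty, tz, spin], ...]. A call has 1 to 12 rows; each row shifts and turns the commanded pose from where the row before left it, along the tool's axes as they then stand; what a row does not reach is not made up. A row lasts 1/8 s, in which the tool goes at most 62.5 mm and 10.7 degrees, less where a joint would pass 70% of its speed; a pose out of reach is approached as far as the arm can. A call is refused whole if a number of a shift passes 62.5 or a number of a turn 10.7, either way. A call with a gripper value outside its range is refused whole. The fingers move at their own pace and stop on an object; "force" is the grip in N (left out, the last holds). Time passes only in rows, so rows that do not move let the fingers close. It gives the time, the measured TCP pose, the force, the opening and the grip force at its end, in the units of the state.
- get_obs(): the state, without advancing time (a new reading comes with each control period).
- get_image(name): name is "side" or "top" or "wrist"; returns the picture (420x560x3 uint8, red, green, blue); there is no depth.
- get_calibration(name): a dict with "fx", "fy", "cx", "cy" (pixels), "dist_coeffs" ([k1, k2, p1, p2, k3] as OpenCV has them; the pictures are not rectified), "R" (3x3) and "t" (3): a world point X has camera coordinates R X + t; the wrist camera has in their place "mount" (4x4, takes a point from camera to tool coordinates, whose origin is the TCP and whose axes are the flange's). Camera axes: x right, y down, z forward; pixel columns grow to the right and rows downward; lengths in m; the calibration is good to about 2 mm. A picture is of the moment at which its call begins: read the wrist's pose just before it. get_calibration takes no time and is no camera call.
- finish_job(): hands the job in; it is judged then, once.
The state is a dict: "t": time; "q": joint angles; "dq": joint speeds; "effort": joint torques, N m; "tool_pos": TCP position; "tool_rot": TCP orientation; "contact_force": force on the tool from outside, world axes, zero at the start; "wrist_torque": the same for the moment, N m; "opening": finger opening in m; "grip_force": force on a finger pad.
Only numpy, scipy, OpenCV 4.12 (cv2) and the standard library are available. Lean on these libraries where they do the work, as an engineer would, in place of code of your own. Each camera call takes 0.05 s, during which the arm holds its last target. There are 200 camera calls.

## Working session

There is one attempt and no reset: what is moved stays moved. The work goes in short steps, Python scripts to look and compute and a tool call to move; the robot and the scene stay as the last step left them, time stands still between calls to the robot, and variables do not carry over. Pictures are saved under pics/ and viewed, at most 10 in all, crops included, and the job is handed in when it is done.

Besides the shell and the picture viewer there is one more tool, called after "Request:" as name(argument=value, ...), one argument or row to a line, values as JSON. servo_tool: Moves the arm, as the interface text tells. Its arguments: {"type":"object","properties":{"increments":{"type":"array"},"force":{"type":"number"}},"required":["increments"]}

```bash
ls; mkdir -p pics; python3 - <<'E'
from station import *
import cv2,numpy as np
np.set_printoptions(precision=4,suppress=True)
o=get_obs();print(o['t'],o['tool_pos'],o['tool_rot'])
for n in['top','side','wrist']:
    im=get_image(n);cv2.imwrite(f'pics/{n}0.png',im[:,:,::-1]);c=get_calibration(n);print(n,{k:np.round(v,4).tolist() for k,v in c.items()})
E
```

```text
pics
0.0 [0.2139 0.5865 0.1956] [-0.5466 -3.0931  0.003 ]
top {'fx': 508.4416, 'fy': 508.4416, 'cx': 281.6334, 'cy': 209.0903, 'dist_coeffs': [-0.1319, 0.0, 0.0, 0.0, 0.0], 'R': [[0.0057, -1.0, -0.0025], [-0.9897, -0.0053, -0.143], [0.143, 0.0033, -0.9897]], 't': [-0.0047, 0.6166, 1.3325]}
side {'fx': 404.1487, 'fy': 404.1487, 'cx': 282.9456, 'cy': 212.1979, 'dist_coeffs': [-0.0947, 0.0, 0.0, 0.0, 0.0], 'R': [[0.7746, -0.6325, -0.0051], [-0.3802, -0.4592, -0.8029], [0.5055, 0.6238, -0.5961]], 't': [-0.469, 0.2826, 0.8361]}
wrist {'fx': 307.3422, 'fy': 307.3422, 'cx': 282.1069, 'cy': 208.5293, 'dist_coeffs': [-0.0179, 0.0, 0.0, 0.0, 0.0], 'mount': [[-0.0001, -0.9469, -0.3215, 0.0823], [1.0, 0.0002, -0.0008, -0.002], [0.0008, -0.3215, 0.9469, -0.1773], [0.0, 0.0, 0.0, 1.0]]}
```

View pics/top0.png

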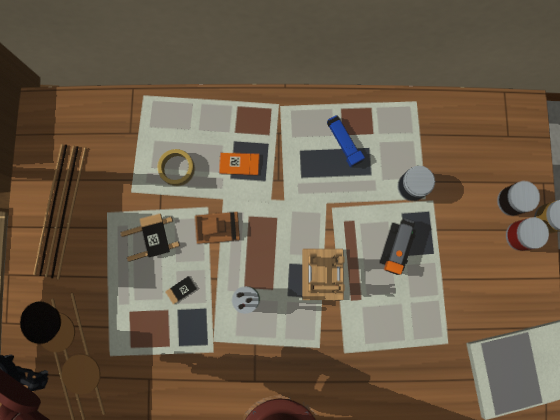

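View pics/side0.png

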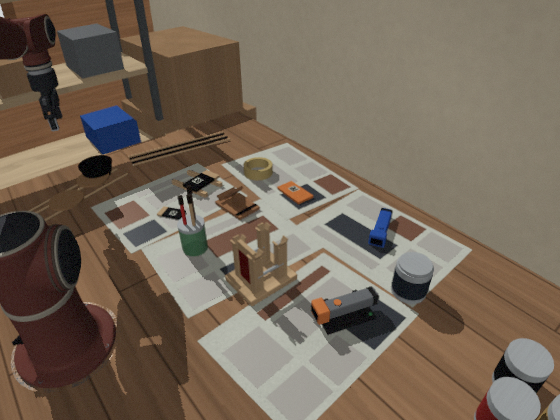

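```bash
python3 - <<'E'
import cv2,numpy as np
t=cv2.imread('pics/top0.png');s=cv2.imread('pics/side0.png')
a=cv2.resize(t[195:275,105:255],(795,424),interpolation=cv2.INTER_CUBIC)
cv2.imwrite('pics/c1.png',a)
b=cv2.resize(t[210:310,290:420],(400,308),interpolation=cv2.INTER_CUBIC)
c=cv2.resize(s[160:335,170:395],(396,308),interpolation=cv2.INTER_CUBIC)
cv2.imwrite('pics/c2.png',np.hstack([b,c]))
E
```

```text
(no output)
```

View pics/c1.png

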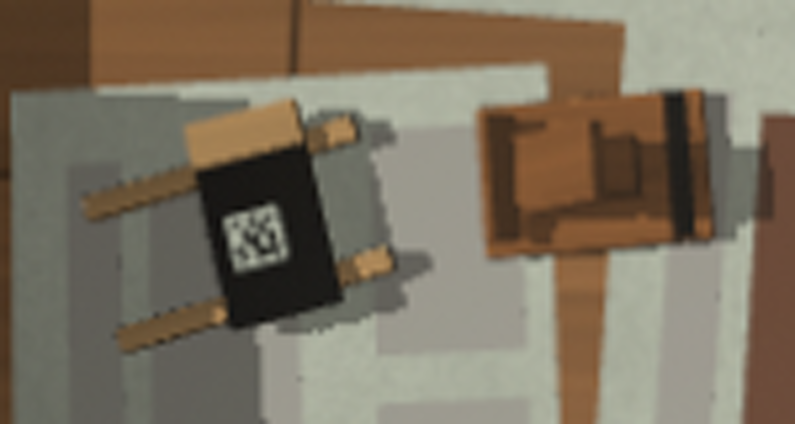

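View pics/c2.png

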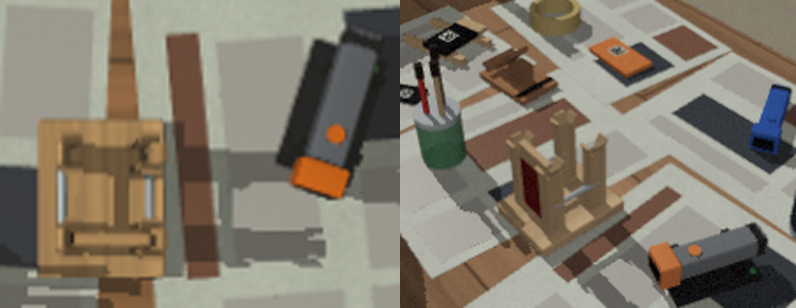

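```bash
cat > h.py <<'E'
from station import *
import cv2,numpy as np
from scipy.spatial.transform import Rotation as Ro
np.set_printoptions(precision=4,suppress=True)
def snap(n,save=None):
    o=get_obs();im=get_image(n)[:,:,::-1].copy()
    if save: cv2.imwrite(f'pics/{save}.png',im); np.save(f'pics/{save}.npy',np.r_[o['tool_pos'],o['tool_rot']])
    return im,cam(n,np.r_[o['tool_pos'],o['tool_rot']])
def cam(n,pose=None):
    c=get_calibration(n);K=np.array([[c['fx'],0,c['cx']],[0,c['fy'],c['cy']],[0,0,1]]);d=np.array(c['dist_coeffs'])
    if n=='wrist':
        M=np.array(c['mount']);Rt=Ro.from_rotvec(pose[3:]).as_matrix()
        Rc=Rt@M[:3,:3];C=Rt@M[:3,3]+pose[:3]
    else: R=np.array(c['R']);Rc=R.T;C=-R.T@np.array(c['t'])
    return K,d,Rc,C
def rays(cm,px):
    K,d,Rc,C=cm
    u=cv2.undistortPoints(np.array(px,float).reshape(-1,1,2),K,d)[:,0]
    return C,np.c_[u,np.ones(len(u))]@Rc.T
def onz(cm,px,z):
    C,D=rays(cm,px);return C+D*((z-C[2])/D[:,2])[:,None]
def tri(cms,pxs):
    A=np.zeros((3,3));b=np.zeros(3)
    for cm,p in zip(cms,pxs):
        C,D=rays(cm,[p]);d=D[0]/np.linalg.norm(D[0]);P=np.eye(3)-np.outer(d,d);A+=P;b+=P@C
    return np.linalg.solve(A,b)
def proj(cm,X):
    K,d,Rc,C=cm;X=np.atleast_2d(X)
    return cv2.projectPoints((X-C)@Rc,np.zeros(3),np.zeros(3),K,d)[0][:,0]
E
python3 - <<'E'
from h import *
c=cam('top')
print('board,scanner,easel,rack',onz(c,[[155,239]],.026),onz(c,[[398,247]],.05),onz(c,[[219,227]],.02),onz(c,[[323,274]],.05))
o=get_obs();print(Ro.from_rotvec(o['tool_rot']).as_matrix())
# red extents in side & top
E
```

```text
board,scanner,easel,rack [[0.5344 0.3461 0.026 ]] [[ 0.5145 -0.3145  0.05  ]] [[0.5695 0.1707 0.02  ]] [[ 0.4423 -0.1121  0.05  ]]
[[-0.9394  0.3427 -0.0007]
 [ 0.3427  0.9394 -0.0014]
 [ 0.0002 -0.0016 -1.    ]]
```

Request:
servo_tool(
  increments=[
    [1, -52, -25, -10, 0],
    [1, -52, -25, -10, 0],
    [1, -52, -25, -10, 0],
    [1, -52, -25, -10, 0],
    [1, -52, -25, -10, 0],
    [1, -52, -25, -10, 0],
    [1, -52, -25, -10, 0],
    [1, -50, -25, -10, 0],
    [1, 0, 0, 0, -10],
    [1, 0, 0, 0, -10],
    [1, 0, 0, 0, -10],
    [1, 0, 0, 0, 0],
  ],
)

```text
t: 1.65
tool_pos: [0.5344, 0.2572, 0.2763]
tool_rot: [0.269, -3.129, 0.0]
contact_force: [0.1, -0.4, -0.1]
opening: 0.0854
grip_force: 0.0
```

```bash
python3 - <<'E'
from h import *
snap('wrist','w1'); o=get_obs();print(o['tool_pos'],o['q'],Ro.from_rotvec(o['tool_rot']).as_matrix()[:,:2].T)
E
```

```text
[0.5344 0.2573 0.2764] [ 0.3233 -0.0571  1.5912 -0.      1.6081 -1.4183] [[-0.9854 -0.17    0.0006]
 [-0.17    0.9854 -0.0001]]
```

View pics/w1.png

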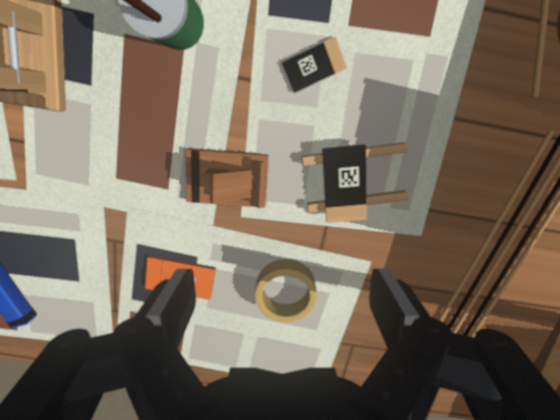

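```bash
cat >> h.py <<'E'
def quad(im,roi,lo=0,hi=60):
    x0,y0,x1,y1=roi;g=im[y0:y1,x0:x1].max(2)
    m=((g>=lo)&(g<=hi)).astype(np.uint8)
    cs,_=cv2.findContours(m,cv2.RETR_EXTERNAL,cv2.CHAIN_APPROX_NONE)
    c=max(cs,key=cv2.contourArea)
    q=cv2.boxPoints(cv2.minAreaRect(c))+[x0,y0]
    return q,cv2.contourArea(c)
E
python3 - <<'E'
from h import *
t=cv2.imread('pics/top0.png');w=cv2.imread('pics/w1.png')
ct=cam('top');cw=cam('wrist',np.load('pics/w1.npy'))
qt,at=quad(t,(138,215,172,260),0,50);qw,aw=quad(w,(310,135,380,225),0,50)
print(qt.tolist(),at);print(qw.tolist(),aw)
for z in(.02,.026,.032):
    for c,q in((ct,qt),(cw,qw)):
        P=onz(c,q,z);m=P.mean(0);e=[np.linalg.norm(P[i]-P[i-1]) for i in range(4)];print(z,m,np.array(e))
print(tri([ct,cw],[qt.mean(0),qw.mean(0)]))
P=onz(cw,qw,.026);print(P)
E
```

```text
[[141.2470624446869, 226.61176586151123], [162.5294132232666, 221.8823537826538], [169.21176528930664, 251.95293426513672], [147.9294147491455, 256.68234634399414]] 612.0
[[323.23441791534424, 147.68828010559082], [363.98254776000977, 145.6508731842041], [366.8553657531738, 203.10723876953125], [326.107234954834, 205.14464569091797]] 2135.0
0.02 [0.5343 0.3471 0.02  ] [0.0859 0.0611 0.0857 0.0605]
0.02 [0.5335 0.3468 0.02  ] [0.0848 0.0569 0.0849 0.0604]
0.026 [0.5338 0.3456 0.026 ] [0.0855 0.0608 0.0854 0.0603]
0.026 [0.5324 0.3453 0.026 ] [0.0836 0.0561 0.0838 0.0596]
0.032 [0.5333 0.3441 0.032 ] [0.0852 0.0605 0.085  0.06  ]
0.032 [0.5312 0.3439 0.032 ] [0.0825 0.0553 0.0826 0.0587]
[0.5355 0.3511 0.0025]
[[0.4984 0.3062 0.026 ]
 [0.486  0.3609 0.026 ]
 [0.5659 0.3861 0.026 ]
 [0.5791 0.3281 0.026 ]]
```

Request:
servo_tool(
  increments=[
    [1, -5, -30, 35, -4.5],
    [1, -5, -30, 35, 0],
    [1, -5, -30, 30, 0],
    [1, 0, 0, 0, 0],
  ],
)

```text
t: 2.2
tool_pos: [0.5677, 0.1714, 0.1731]
tool_rot: [0.387, -3.111, 0.001]
contact_force: [-0.0, -0.2, -0.1]
opening: 0.0856
grip_force: 0.0
```

```bash
python3 - <<'E'
from h import *
snap('wrist','w2'); o=get_obs();print(o['tool_pos'],o['q'],Ro.from_rotvec(o['tool_rot']).as_matrix()[:,:2].T)
E
```

```text
[0.5686 0.1726 0.1755] [ 0.1693 -0.0038  1.7062  0.0005  1.442  -1.6508] [[-0.9691 -0.2466  0.0028]
 [-0.2466  0.9691  0.0007]]
```

View pics/w2.png

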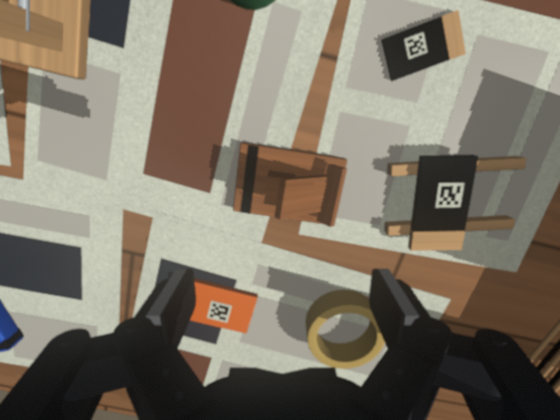

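```bash
python3 - <<'E'
from h import *
t=cv2.imread('pics/top0.png');w=cv2.imread('pics/w2.png')
ct=cam('top');cw=cam('wrist',np.load('pics/w2.npy'))
for a,b in(((218.2,216.7),(285,220)),((218,233.5),(278,182)),((202.5,218),(328,213)),((202.5,234.5),(325,176))): print(tri([ct,cw],[a,b]))
# base corners in w2, at z=.012
print(onz(cw,[(238,143),(347,158),(331,226),(234,210)],.012))
P=onz(ct,[(105+478/5.3,195+108/5.3),(105+700/5.3,195+90/5.3),(105+714/5.3,195+240/5.3),(105+490/5.3,195+257/5.3)],.012);print(P,P.mean(0))
a=cv2.resize(w[130:235,220:360],(800,600),interpolation=cv2.INTER_CUBIC);cv2.imwrite('pics/c3.png',a)
E
```

```text
[0.5943 0.1742 0.0539]
[0.5415 0.1595 0.1243]
[0.5929 0.2248 0.0089]
[ 0.5516  0.2193 -0.0095]
[[0.5363 0.1119 0.012 ]
 [0.5228 0.2318 0.012 ]
 [0.6043 0.2382 0.012 ]
 [0.6128 0.1229 0.012 ]]
[[0.6024 0.2389 0.012 ]
 [0.6125 0.1223 0.012 ]
 [0.5339 0.1137 0.012 ]
 [0.5242 0.2304 0.012 ]] [0.5683 0.1764 0.012 ]
```

View pics/c3.png

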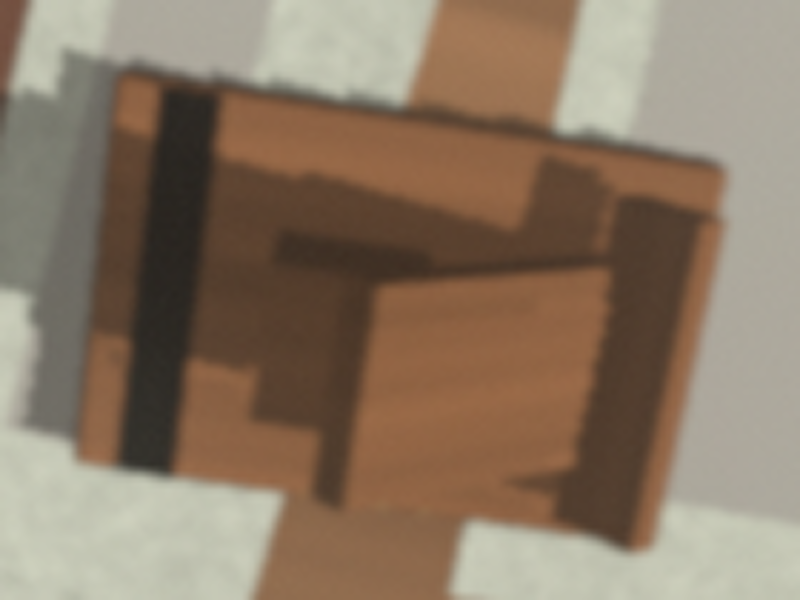

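```bash
python3 - <<'E'
from h import *
w=cv2.imread('pics/w2.png');cw=cam('wrist',np.load('pics/w2.npy'))
print('seat',onz(cw,[(326.75,175.9),(321,211.4)],.024), 'ledge lip',onz(cw,[(220+705*.175,130+210*.175),(331,225.4)],.035))
q,a=quad(w,(400,140,490,240),0,50);P=onz(cw,q,.026);print(q.tolist(),a,P,P.mean(0))
# bare end corners
q,a=quad(w,(405,150,485,260),0,0) if 0 else (None,0)
t=cv2.imread('pics/top0.png')
lab=lambda im,roi: (lambda ys,xs:(xs.mean()+roi[0],ys.mean()+roi[1]))(*np.nonzero(im[roi[1]:roi[3],roi[0]:roi[2]].min(2)>120))
l1=(449.5,194.5);print('label tri',tri([cam('top'),cw],[(105+256/5.3,195+238/5.3),l1]),onz(cw,[l1],.026),onz(cam('top'),[(105+256/5.3,195+238/5.3)],.026))
E
```

```text
seat [[0.5455 0.2135 0.024 ]
 [0.5861 0.219  0.024 ]] ledge lip [[0.5301 0.2253 0.035 ]
 [0.5957 0.232  0.035 ]]
[[410.92938804626465, 228.87078094482422], [420.517728805542, 149.42455196380615], [476.34251403808594, 156.16202545166016], [466.7541732788086, 235.6082534790039]] 3889.0 [[0.5805 0.3243 0.026 ]
 [0.4937 0.3007 0.026 ]
 [0.4855 0.3613 0.026 ]
 [0.5725 0.3905 0.026 ]] [0.533  0.3442 0.026 ]
label tri [0.5319 0.3509 0.0256] [[0.5318 0.3507 0.026 ]] [[0.5319 0.3508 0.026 ]]
```

Request:
servo_tool(
  increments=[
    [1, -2.9, 58.8, 20, -1.3],
    [1, -2.9, 58.8, 30, 0],
    [1, -2.9, 58.8, 30, 0],
    [1, 0, 0, 0, 0],
    [1, 0, 0, 0, 0],
  ],
)

```text
t: 2.88
tool_pos: [0.5331, 0.3406, 0.1019]
tool_rot: [-0.432, 3.109, 0.001]
contact_force: [0.5, 0.6, 1.2]
opening: 0.0855
grip_force: 0.0
```

```bash
python3 - <<'E'
from h import *
w,cw=snap('wrist','w3'); o=get_obs();print(o['tool_pos'],o['q'],Ro.from_rotvec(o['tool_rot']).as_matrix()[:,:2].T)
g=w.max(2)
p=proj(cw,[.5319,.3507,.026])[0];print(p)
x,y=p.astype(int);r=(x-60,y-60,x+60,y+60)
m=(w[r[1]:r[3],r[0]:r[2]].min(2)>110).astype(np.uint8);m=cv2.morphologyEx(m,cv2.MORPH_CLOSE,np.ones((9,9)))
n,l,s,c=cv2.connectedComponentsWithStats(m);
for i in range(1,n):
    if s[i,4]>150: print(s[i],c[i]+[r[0],r[1]],onz(cw,[c[i]+[r[0],r[1]]],.026))
q,a=quad(w,(x-90,y-100,x+90,y+100),0,50);P=onz(cw,q,.026);print(q.tolist(),a,P,P.mean(0))
E
```

```text
[0.5336 0.3399 0.1022] [ 0.4498  0.1415  1.6798 -0.0002  1.317  -1.3959] [[-0.9625 -0.2714 -0.0033]
 [-0.2714  0.9625  0.0004]]
[296.0832 207.6505]
[   0    0  120  120 5958] [296.2048 208.2214] [[0.5324 0.351  0.026 ]]
[  43   45   34   32 1048] [295.2977 207.7023] [[0.5321 0.3501 0.026 ]]
[[257.0, 159.0], [325.0, 159.0], [325.0, 250.0], [257.0, 250.0]] 5892.5 [[0.5001 0.3075 0.026 ]
 [0.4848 0.3615 0.026 ]
 [0.5638 0.3878 0.026 ]
 [0.5807 0.3281 0.026 ]] [0.5323 0.3462 0.026 ]
```

View pics/w3.png

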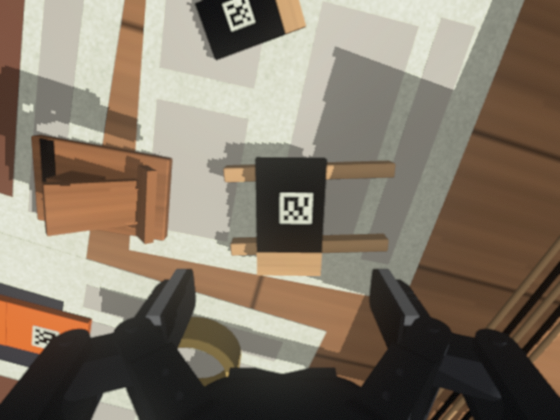

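Request:
servo_tool(
  increments=[
    [1, 0, 6, 30, 0],
    [1, 0, 0, 34, 0],
    [1, 0, 0, 30, 0],
    [1, 0, 0, 0, 0],
    [0.3, 0, 0, 0, 0],
    [0.3, 0, 0, 0, 0],
    [0.3, 0, 0, 0, 0],
    [0.3, 0, 0, 0, 0],
  ],
  force=30,
)

```text
t: 3.92
tool_pos: [0.5312, 0.3453, 0.0067]
tool_rot: [-0.431, 3.111, 0.0]
contact_force: [-0.5, 0.1, -0.0]
opening: 0.0259
grip_force: 0.0
```

```bash
python3 - <<'E'
from h import *
w,cw=snap('wrist','w4');t,_=snap('top'); s,_=snap('side')
o=get_obs();print(o['tool_pos'],o['opening'])
a=np.hstack([cv2.resize(w[60:420,100:460],(400,400)),cv2.resize(t[190:290,105:205],(400,400))])
cv2.imwrite('pics/c4.png',a)
E
```

```text
[0.5309 0.3451 0.0061] 0.02532618035390464
```

View pics/c4.png

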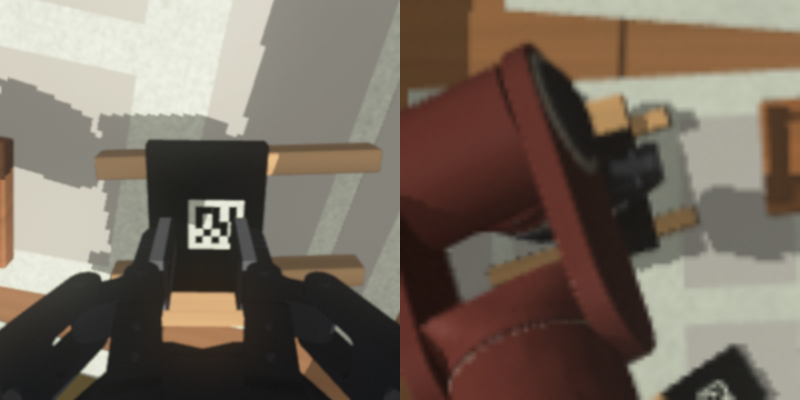

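```bash
python3 - <<'E'
from h import *
pose=np.load('pics/w4.npy');cw=cam('wrist',pose);R=Ro.from_rotvec(pose[3:]).as_matrix()
f=lambda p:((proj(cw,(R@np.array(p)/1000+pose[:3]))[0]-[100,60])*400/360).round(0)
for z in(0,-10,-19,-30,-54):
    print(z,[f((x,y,z)).tolist() for x,y in((11,-12.5),(-11,-12.5),(11,12.5),(11,-30),(-11,-30),(11,30))])
w=cv2.imread('pics/w4.png')
l=(100+217*.9,60+224*.9);print(onz(cw,[l],.026), [ (z,onz(cw,[l],z)[0]) for z in(.0,.01)])
q=[(147,142),(268,142),(245,320),(165,320)]
for z in (.01,.026): print(z,onz(cw,[(100+a*.9,60+b*.9) for a,b in q],z))
cv2.imwrite('pics/c5.png',cv2.resize(w[180:400,170:390],(600,600),interpolation=cv2.INTER_CUBIC))
E
```

```text
0 [[184.0, 186.0], [184.0, 221.0], [228.0, 186.0], [152.0, 186.0], [154.0, 221.0], [260.0, 186.0]]
-10 [[183.0, 193.0], [183.0, 230.0], [230.0, 193.0], [150.0, 193.0], [152.0, 230.0], [263.0, 193.0]]
-19 [[182.0, 200.0], [183.0, 238.0], [231.0, 200.0], [147.0, 200.0], [150.0, 238.0], [265.0, 200.0]]
-30 [[180.0, 210.0], [181.0, 250.0], [233.0, 210.0], [144.0, 210.0], [146.0, 250.0], [270.0, 210.0]]
-54 [[177.0, 236.0], [178.0, 281.0], [238.0, 236.0], [134.0, 236.0], [138.0, 281.0], [280.0, 236.0]]
[[0.532  0.3512 0.026 ]] [(0.0, array([0.5453, 0.3563, 0.    ])), (0.01, array([0.5401, 0.3544, 0.01  ]))]
0.01 [[0.5037 0.3051 0.01  ]
 [0.4864 0.3664 0.01  ]
 [0.6015 0.3913 0.01  ]
 [0.6153 0.342  0.01  ]]
0.026 [[0.4989 0.3065 0.026 ]
 [0.4832 0.3622 0.026 ]
 [0.5876 0.3848 0.026 ]
 [0.6002 0.3401 0.026 ]]
```

View pics/c5.png

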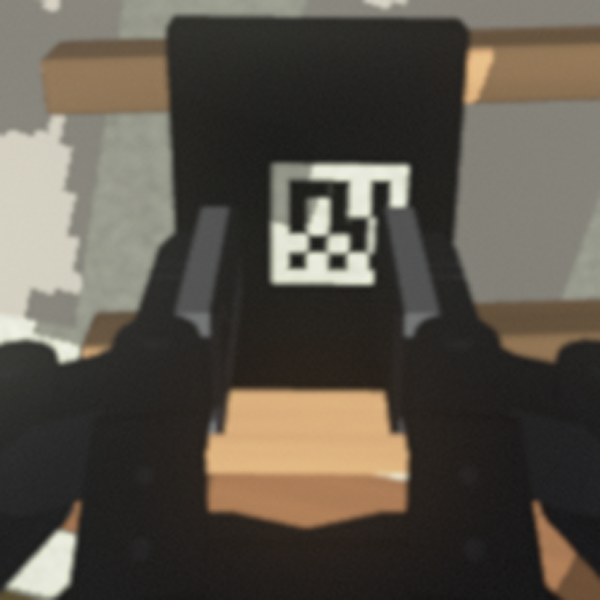

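Request:
servo_tool(
  increments=[
    [1, 0, 0, 0, 0],
    [1, 0, 0, 0, 0],
    [1, 0, 0, 0, 0],
    [1, 0, 0, 0, 0],
    [1, 0, 0, 5, 0],
    [1, 0, 0, 5, 0],
    [1, 0, 0, 0, 0],
  ],
)

```text
t: 4.95
tool_pos: [0.5302, 0.3447, -0.005]
tool_rot: [0.43, -3.11, 0.001]
contact_force: [-0.1, -0.2, -0.1]
opening: 0.0852
grip_force: 0.0
```

Request:
servo_tool(
  increments=[
    [1, 0, 0, 6, 0],
    [1, 0, 0, 6, 0],
    [1, 0, 0, 0, 0],
  ],
)

```text
t: 5.32
tool_pos: [0.5303, 0.3447, -0.0169]
tool_rot: [0.43, -3.11, 0.001]
contact_force: [0.0, 0.2, 0.5]
opening: 0.0851
grip_force: 0.0
```

```bash
python3 - <<'E'
from h import *
w,cw=snap('wrist','w5');o=get_obs();print(o['tool_pos'],o['contact_force'])
cv2.imwrite('pics/c6.png',np.hstack([w[150:420,100:460]]))
E
```

```text
[ 0.5306  0.3449 -0.0165] [ 0.7843 -0.741  -0.6243]
```

View pics/c6.png

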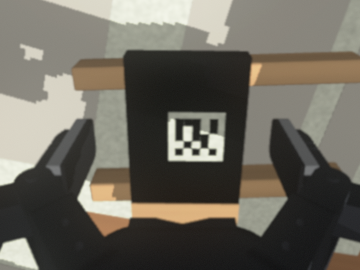

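Request:
servo_tool(
  increments=[
    [1, 0, 1, 6, 0],
    [1, 0, 0, 6, 0],
    [1, 0, 0, 6, 0],
    [1, 0, 0, 0, 0],
  ],
)

```text
t: 5.88
tool_pos: [0.5299, 0.3457, -0.035]
tool_rot: [0.43, -3.11, 0.001]
contact_force: [0.6, 1.3, 0.3]
opening: 0.0855
grip_force: 0.0
```

Request:
servo_tool(
  increments=[
    [0.5, 0, 0, 0, 0],
    [0.5, 0, 0, 0, 0],
    [0.5, 0, 0, 0, 0],
    [0.5, 0, 0, 0, 0],
  ],
  force=30,
)

```text
t: 6.38
tool_pos: [0.531, 0.3462, -0.0335]
tool_rot: [-0.43, 3.111, 0.0]
contact_force: [0.5, -0.1, 2.1]
opening: 0.0594
grip_force: 33.2
```

Request:
servo_tool(
  increments=[
    [0.5, 0, 0, -15, 0],
    [0.5, 0, 0, -30, 0],
    [0.5, 0, 0, -40, 0],
    [0.5, 1, -15, -45, 0],
    [0.5, 1, -30, 0, 0],
    [0.5, 1, -35, 0, 0],
    [0.5, 1, -35, 0, 0],
    [0.5, 1, -28, 0, 0],
    [0.5, 1, -15, 0, 0],
    [0.5, 0, 0, 0, 0],
  ],
)

```text
t: 7.62
tool_pos: [0.5679, 0.1919, 0.0964]
tool_rot: [-0.429, 3.112, 0.001]
contact_force: [-0.3, 0.7, -1.3]
opening: 0.0592
grip_force: 33.0
```

Request:
servo_tool(
  increments=[
    [0.5, 0, 0, 0, 5],
    [0.5, 0, 0, 0, 10],
    [0.5, 0, 0, 0, 10],
    [0.5, 0, 0, 0, 10],
    [0.5, 0, 0, 0, 10],
    [0.5, 0, 0, 0, 10],
    [0.5, 0, 0, 0, 10],
    [0.5, 0, 0, 0, 10],
    [0.5, 0, 0, 0, 10],
    [0.5, 0, 0, 0, 10],
    [0.5, 0, 0, 0, 5.4],
    [0.5, 0, 0, 0, 0],
  ],
)

```text
t: 9.12
tool_pos: [0.5675, 0.1935, 0.0961]
tool_rot: [-2.112, -2.325, -0.0]
contact_force: [0.4, 0.7, -0.7]
opening: 0.0595
grip_force: 33.0
```

```bash
python3 - <<'E'
from h import *
w,cw=snap('wrist','w6');o=get_obs();print(o['t'],o['tool_pos'],o['q'],o['opening'],o['grip_force'],o['contact_force']);R=Ro.from_rotvec(o['tool_rot']).as_matrix();print(R[:,:2].T)
# label check in hand: white blob on black
m=(w[60:330,180:400].min(2)>130).astype(np.uint8);m=cv2.morphologyEx(m,cv2.MORPH_CLOSE,np.ones((7,7)))
n,l,s,c=cv2.connectedComponentsWithStats(m)
for i in range(1,n):
    if s[i,4]>300: print(s[i][:5]+[180,60,0,0,0],c[i]+[180,60],onz(cw,[c[i]+[180,60]],o['tool_pos'][2]+.0595))
g=w.max(2)<50
print([ (r,int(np.nonzero(g[r,200:380])[0].min()+200),int(np.nonzero(g[r,200:380])[0].max()+200)) for r in range(60,300,30) if g[r,200:380].any()])
u=lambda P:((P[:2]-[.5685,.1763])@np.array([[-.09,.996],[.996,.09]]).T)
print('uv',u(o['tool_pos']))
E
```

```text
9.175 [0.5675 0.1932 0.0961] [0.2039 0.0747 1.7629 0.0003 1.304  0.1076] 0.0596346761786472 32.95170307159424 [ 0.1458  0.0735 -0.9473]
[[-0.096   0.9954  0.0003]
 [ 0.9954  0.096  -0.    ]]
[  180    60   185   132 19221] [266.825  114.6574] [[0.5541 0.2697 0.1556]]
[ 351  111   49  199 5074] [381.6255 234.08  ] [[0.6056 0.2267 0.1556]]
[ 180  209   34  102 2536] [195.9341 251.3009] [[0.5285 0.2113 0.1556]]
[ 262  279   64   51 2207] [294.0784 304.0952] [[0.573  0.1889 0.1556]]
[(240, 224, 346), (270, 216, 348)]
uv [0.017  0.0006]
```

Request:
servo_tool(
  increments=[
    [0.5, 0, 0, 20, 0],
    [0.5, 0, 0, 30, 0],
    [0.5, 0, 0, 18, 0],
    [0.5, 0, 0, 5, 0],
    [0.5, 0, 0, 3, 0],
    [0.5, 0, 0, 3, 0],
    [0.5, 0, 0, 3, 0],
    [0.5, -0.5, 0, 3, 0],
  ],
)

```text
t: 10.18
tool_pos: [0.5699, 0.1934, 0.0156]
tool_rot: [2.115, 2.322, 0.007]
contact_force: [-7.9, 2.6, 14.2]
opening: 0.0592
grip_force: 36.3
```

Request:
servo_tool(
  increments=[
    [0.5, -0.5, 0, 2, 0],
    [0.5, -0.5, 0, 2, 0],
    [0.5, -0.5, 0, 2, 0],
    [0.5, 0, 0, 0, 0],
  ],
  force=20,
)

```text
t: 10.68
tool_pos: [0.57, 0.1929, 0.0099]
tool_rot: [2.115, 2.323, 0.009]
contact_force: [-8.1, 5.8, 15.1]
opening: 0.0591
grip_force: 39.6
```

```bash
python3 - <<'E'
from h import *
w,cw=snap('wrist','w7');s,cs=snap('side','s7');t,ct=snap('top','t7');o=get_obs();print(o['t'],o['tool_pos'],o['contact_force'],o['wrist_torque'],o['opening'])
R=Ro.from_rotvec(o['tool_rot']).as_matrix();print(R.T)
m=(w[230:370,230:340].min(2)>130).astype(np.uint8);m=cv2.morphologyEx(m,cv2.MORPH_CLOSE,np.ones((7,7)))
n,l,st,c=cv2.connectedComponentsWithStats(m)
for i in range(1,n):
    if st[i,4]>100: print(st[i],c[i]+[230,230])
E
```

```text
10.825 [0.5701 0.1929 0.0099] [-8.1618  5.1269 14.9638] [ 0.5118  1.112  -0.1614] 0.05900277226915137
[[-0.0934  0.9956  0.0038]
 [ 0.9956  0.0934  0.0044]
 [ 0.0041  0.0042 -1.    ]]
[  31   46   66   65 2953] [293.6993 309.0877]
```

```bash
cat >> h.py <<'E'
def label(w,cw,seed,r=75,thr=130,size=.028):
    x,y=map(int,seed);x0,y0=max(0,x-r),max(0,y-r)
    m=(w[y0:y+r,x0:x+r].min(2)>thr).astype(np.uint8);m=cv2.morphologyEx(m,cv2.MORPH_CLOSE,np.ones((9,9)))
    cs,_=cv2.findContours(m,cv2.RETR_EXTERNAL,cv2.CHAIN_APPROX_NONE)
    cs=[c for c in cs if cv2.pointPolygonTest(c,(x-x0,y-y0),False)>=0]
    c=max(cs,key=cv2.contourArea);h=cv2.convexHull(c)
    for e in np.linspace(.02,.15,27):
        q=cv2.approxPolyDP(h,e*cv2.arcLength(h,True),True)
        if len(q)<=4:break
    q=(q[:,0]+[x0,y0]).astype(float)
    if len(q)!=4:return q,None,None,None
    K,d,Rc,C=cw;a=size/2
    ob=np.array([[-a,a,0],[a,a,0],[a,-a,0],[-a,-a,0]])
    # order clockwise from top-left
    ang=np.arctan2(*(q-q.mean(0)).T[::-1]);q=q[np.argsort(ang)]
    n,rv,tv,er=cv2.solvePnPGeneric(ob,q.reshape(-1,1,2),K,d,flags=cv2.SOLVEPNP_IPPE_SQUARE)
    return q,[Rc@cv2.Rodrigues(r)[0] for r in rv],[Rc@t[:,0]+C for t in tv],er.ravel()
E
python3 - <<'E'
from h import *
for k,s in(('w6',(294,304)),('w7',(294,309)),('w5',(296,285))):
    cw=cam('wrist',np.load(f'pics/{k}.npy'));q,Rs,ts,er=label(cv2.imread(f'pics/{k}.png'),cw,s)
    print(k,q.tolist(),er);
    if Rs: [print('normal',R[:,2],'pos',t) for R,t in zip(Rs,ts)]
E
```

```text
w6 [[263.0, 279.0], [325.0, 279.0], [322.0, 331.0], [263.0, 331.0]] [0.1204 2.2079]
normal [0.0172 0.0294 0.9994] pos [0.5729 0.1865 0.1537]
normal [-0.1655  0.9327  0.3205] pos [0.5727 0.188  0.1537]
w7 [[262.0, 276.0], [325.0, 276.0], [325.0, 340.0], [262.0, 340.0]] [0.1268 1.2045]
normal [-0.0324  0.38    0.9244] pos [0.5749 0.1883 0.0725]
normal [-0.1486  0.7617  0.6306] pos [0.5747 0.1889 0.0723]
w5 [[270.0, 264.0], [324.0, 264.0], [322.0, 310.0], [269.0, 310.0]] [0.3774 1.3969]
normal [0.0017 0.0207 0.9998] pos [0.5381 0.3542 0.0218]
normal [-0.8558 -0.3369  0.3926] pos [0.537  0.3538 0.0216]
```

Request:
servo_tool(
  increments=[
    [0.5, -0.5, 0, 2, 0],
    [0.5, -1, 0, 2, 0],
    [0.5, -1, 0, 2, 0],
    [0.5, -1, 0, 2, 0],
    [0.5, 0, 0, 0, 0],
  ],
)

```text
t: 11.45
tool_pos: [0.5708, 0.1907, 0.003]
tool_rot: [-2.115, -2.322, -0.013]
contact_force: [-10.0, 9.1, 19.0]
opening: 0.0593
grip_force: 46.6
```

```bash
python3 - <<'E'
from h import *
w,cw=snap('wrist','w8');o=get_obs();print(o['t'],o['tool_pos'],o['contact_force'],o['wrist_torque'],o['grip_force'])
q,Rs,ts,er=label(w,cw,(294,309));print(q.tolist(),er);[print('normal',R[:,2],'pos',t) for R,t in zip(Rs,ts)]
E
```

```text
11.5 [0.5709 0.1907 0.003 ] [-9.8621  8.9781 18.9184] [ 0.9421  1.4106 -0.1978] 46.61362051963806
[[262.0, 273.0], [326.0, 274.0], [327.0, 341.0], [260.0, 340.0]] [0.3129 0.6714]
normal [-0.0631  0.408   0.9108] pos [0.5752 0.1896 0.0697]
normal [-0.1221  0.7337  0.6684] pos [0.5751 0.19   0.0694]
```

```bash
cat >> h.py <<'E'
def tilt(w,cw,q,L,xe,dist=.043,name=''):
    # foot edge: first non-black going up from label along its column, ray meets circle about L
    K,d,Rc,C=cw;col=int(q[:,0].mean()-8);r=int(q[:,1].min())-8
    g=w.max(2).astype(int)
    while r>0 and g[r,col-3:col+4].mean()<55:r-=1
    C,D=rays(cw,[(col,r+1)]);D=D[0]/np.linalg.norm(D[0])
    n=np.r_[-xe[1],xe[0],0.];
    # work in vertical plane (u,z)
    o=np.r_[(C-L)[:2]@xe,(C-L)[2]];v=np.r_[D[:2]@xe,D[2]]
    A=v@v;B=o@v;Q=o@o-dist**2;disc=B*B-A*Q
    out=[(o+v*((-B+s*np.sqrt(max(disc,0)))/A)) for s in(-1,1)]
    return r+1,col,disc>0,[(np.degrees(np.arctan2(-p[1],p[0]))) for p in out]
E
python3 - <<'E'
from h import *
xe=np.array([-.09,.996])
for k,s in(('w6',(294,304)),('w7',(294,309)),('w8',(294,309))):
    cw=cam('wrist',np.load(f'pics/{k}.npy'));w=cv2.imread(f'pics/{k}.png');q,Rs,ts,er=label(w,cw,s)
    print(k,tilt(w,cw,q,ts[0],xe))
    print(w[180:280:6,286].max(1))
E
```

```text
w6 (212, 285, np.False_, [np.float64(19.43849136971358), np.float64(19.43849136971358)])
[188 207 208 207 207 124  45  40  37  36  34  32  33  33  35  37  38]
w7 (210, 285, np.False_, [np.float64(18.867783855040358), np.float64(18.867783855040358)])
[149 174 174  85  75  48  35  33  33  32  32  33  31  35  38  39 181]
w8 (209, 285, np.True_, [np.float64(4.854009668486178), np.float64(32.27241470681811)])
[141 167 167  74  71  46  48  46  45  44  44  43  44  45  47  47 233]
```

Request:
servo_tool(
  increments=[
    [0.68, 0, 0, 0, 0],
    [0.69, 0, 0, 0, 0],
  ],
  force=20,
)

```text
t: 11.75
tool_pos: [0.5709, 0.1907, 0.003]
tool_rot: [-2.115, -2.322, -0.013]
contact_force: [-10.8, 8.8, 20.0]
opening: 0.0593
grip_force: 46.6
```

```bash
python3 - <<'E'
from h import *
w,cw=snap('wrist','w9');o=get_obs();print(o['t'],o['tool_pos'],o['contact_force'],o['wrist_torque'],o['grip_force'],o['opening'])
q,Rs,ts,er=label(w,cw,(294,309));print(q.tolist(),er);[print('normal',R[:,2],'pos',t) for R,t in zip(Rs,ts)]
print(tilt(w,cw,q,ts[0],np.array([-.09,.996])))
E
```

```text
11.8 [0.5709 0.1907 0.003 ] [-9.5657  8.8684 18.8516] [ 0.9283  1.3786 -0.1342] 46.61306977272034 0.05937511101463481
[[262.0, 273.0], [326.0, 274.0], [327.0, 341.0], [260.0, 340.0]] [0.3129 0.6714]
normal [-0.0633  0.4081  0.9108] pos [0.5752 0.1895 0.0698]
normal [-0.1223  0.7337  0.6683] pos [0.5751 0.19   0.0694]
(209, 285, np.True_, [np.float64(4.861324416422071), np.float64(32.28057585118754)])
```

Request:
servo_tool(
  increments=[
    [0.7, -1.5, 0, 2, 0],
    [0.7, -1.5, 0, 2, 0],
    [0.7, -1.5, 0, 2, 0],
    [0.7, 0, 0, 0, 0],
  ],
  force=20,
)

```text
t: 12.3
tool_pos: [0.5715, 0.1858, -0.0037]
tool_rot: [-2.115, -2.322, -0.013]
contact_force: [-7.8, 8.2, 15.4]
opening: 0.0603
grip_force: 14.4
```

```bash
python3 - <<'E'
from h import *
w,cw=snap('wrist','w9');o=get_obs();print(o['t'],o['tool_pos'],o['contact_force'],o['wrist_torque'],o['grip_force'],o['opening'])
q,Rs,ts,er=label(w,cw,(294,309));print(q.tolist(),er);[print('normal',R[:,2],'pos',t) for R,t in zip(Rs,ts)]
print(tilt(w,cw,q,ts[0],np.array([-.09,.996])))
E
```

```text
12.35 [ 0.5715  0.1859 -0.0037] [-7.3876  7.8591 14.9423] [ 1.1388  1.0523 -0.1121] 14.347611218690872 0.0597875779132597
[[261.0, 269.0], [325.0, 267.0], [330.0, 337.0], [260.0, 337.0]] [0.356  0.7381]
normal [-0.0821  0.6841  0.7247] pos [0.5754 0.1887 0.0646]
normal [-0.1018  0.4455  0.8895] pos [0.5754 0.1884 0.0649]
(210, 286, np.True_, [np.float64(-8.90030690946441), np.float64(46.434722267344235)])
```

Request:
servo_tool(
  increments=[
    [0.75, 0, 0, 0, 0],
    [0.85, 0, 0, 0, 0],
    [1, 0, 0, 0, 0],
    [1, 0, 0, 0, 0],
    [1, 0, 0, 0, 0],
  ],
)

```text
t: 12.98
tool_pos: [0.5685, 0.1822, -0.0093]
tool_rot: [-2.115, -2.322, 0.001]
contact_force: [0.0, -0.4, 0.2]
opening: 0.0856
grip_force: 0.0
```

```bash
python3 - <<'E'
from h import *
w,cw=snap('wrist','w10');o=get_obs();print(o['t'],o['tool_pos'],o['contact_force'],o['grip_force'],o['opening'])
q,Rs,ts,er=label(w,cw,(294,300));print(q.tolist(),er);[print('normal',R[:,2],'pos',t) for R,t in zip(Rs,ts)]
print(tilt(w,cw,q,ts[0],np.array([-.09,.996])))
E
```

```text
13.025 [ 0.5686  0.1822 -0.0092] [0.0185 0.5147 0.0229] 0.0 0.08483419559808614
[[267.0, 254.0], [332.0, 253.0], [339.0, 323.0], [265.0, 324.0]] [0.4053 1.5034]
normal [-0.0826  0.699   0.7103] pos [0.5746 0.1938 0.0609]
normal [-0.1281  0.351   0.9276] pos [0.5745 0.1935 0.0615]
(194, 292, np.True_, [np.float64(-13.343629088505402), np.float64(45.567288120695196)])
```

Request:
servo_tool(
  increments=[
    [1, 0, 2, 0, 0],
    [1, 0, 0, -25, 0],
    [1, -10, 0, -30, 0],
    [1, -23.5, 0, 0, 0],
    [1, 0, 0, 0, 0],
    [1, 0, 0, 0, 0],
  ],
)

```text
t: 13.78
tool_pos: [0.5734, 0.1495, 0.0455]
tool_rot: [-2.115, -2.322, 0.001]
contact_force: [-0.1, 0.3, -0.6]
opening: 0.0855
grip_force: 0.0
```

```bash
python3 - <<'E'
from h import *
w,cw=snap('wrist','w11');o=get_obs();print(o['t'],o['tool_pos'],o['contact_force'],o['opening'])
p=proj(cw,[.5746,.1938,.061])[0];print(p)
q,Rs,ts,er=label(w,cw,p);print(q.tolist(),er)
if Rs:[print('normal',R[:,2],'pos',t) for R,t in zip(Rs,ts)]
E
```

```text
13.825 [0.5734 0.1496 0.0455] [-0.2876 -0.7354  0.7072] 0.08487010008936342
[292.695  176.2813]
[[268.0, 154.0], [318.0, 155.0], [319.0, 199.0], [266.0, 198.0]] [0.138  1.4743]
normal [-0.0675  0.6976  0.7133] pos [0.5747 0.1936 0.0588]
normal [-0.0228 -0.33    0.9437] pos [0.5747 0.1928 0.0598]
```

Request:
servo_tool(
  increments=[
    [0.6, 0, 0, 0, 0],
    [0.6, 0, 0, 0, 0],
    [0.6, 0, 0, 0, 0],
    [0.6, 0, 0, 0, 0],
  ],
  force=30,
)

```text
t: 14.32
tool_pos: [0.5737, 0.1496, 0.0459]
tool_rot: [-2.115, -2.323, -0.0]
contact_force: [-0.3, 2.5, -0.8]
opening: 0.0591
grip_force: 32.4
```

Request:
servo_tool(
  increments=[
    [0.6, 0, 0, 1, 0],
    [0.6, 6, 0, -6.2, 0],
    [0.6, 6.7, 0, -5.5, 0],
    [0.6, 7, 0, -4.9, 0],
    [0.6, 7.3, 0, -4.3, 0],
    [0.6, 7.6, 0, -3.5, 0],
    [0.6, 7.9, 0, -2.7, 0],
    [0.6, 6.5, 0, -1.7, 0],
    [0.6, 6.5, 0, -1.1, 0],
    [0.6, 6, 0, -0.6, 0],
    [0.6, 7, 0, -0.2, 0],
    [0.6, 0, 0, 0, 0],
  ],
)

```text
t: 15.82
tool_pos: [0.5673, 0.2179, 0.0757]
tool_rot: [-2.114, -2.323, 0.0]
contact_force: [-1.2, 0.5, -0.7]
opening: 0.0593
grip_force: 32.7
```

```bash
python3 - <<'E'
from h import *
w,cw=snap('wrist','w12');o=get_obs();print(o['t'],o['tool_pos'],o['contact_force'],o['wrist_torque'],o['opening'],o['grip_force'])
s,cs=snap('side','s12')
d=o['tool_pos'][:2]-[.5685,.1763];print('uv',d@[-.09,.996],d@[.996,.09])
L=np.r_[np.array([.5685,.1763])+.0405*np.array([-.09,.996])+.0077*np.array([.996,.09])+.005*np.array([-.09,.996]),.072]
p=proj(cw,L)[0];print(p,proj(cs,L))
try:
    q,Rs,ts,er=label(w,cw,p,r=50);print(q.tolist(),er)
    [print('normal',R[:,2],'pos',t) for R,t in zip(Rs,ts)]
except Exception as e: print(e, w[int(p[1])-30:int(p[1])+30:4,int(p[0])].min(1))
E
```

```text
15.875 [0.5674 0.2176 0.0757] [-0.1623 -0.1463 -0.4272] [ 0.0067 -0.0128 -0.026 ] 0.05938074267789946 32.726629972457886
uv 0.04121155337486288 0.0025887662289565726
[290.9167 231.1544] [[227.8451 180.8903]]
max() iterable argument is empty [ 58  38  38  38  38  40  40  39  40  42  41  44  44  47 138]
```

```bash
cat > lab.py <<'E'
from h import *
def find(w,cw,zlo=-.02,lim=None):
    m=(w.min(2)>125).astype(np.uint8);m=cv2.morphologyEx(m,cv2.MORPH_CLOSE,np.ones((7,7)))
    n,l,s,c=cv2.connectedComponentsWithStats(m);out=[]
    for i in range(1,n):
        if 250<s[i,4]<7000 and .4<s[i,2]/s[i,3]<3 and s[i,4]>.6*s[i,2]*s[i,3] and 230<c[i][0]<350:
            q,Rs,ts,er=label(w,cw,c[i],r=60)
            if Rs:
                print(c[i],s[i][:5],q.tolist(),er)
                [print('  n',R[:,2],'pos',t) for R,t in zip(Rs,ts)]
E
python3 - <<'E'
from lab import *
find(cv2.imread('pics/w12.png'),cam('wrist',np.load('pics/w12.npy')))
E
```

```text
[292.343  178.4196] [ 265  154   56   47 2064] [[267.0, 155.0], [317.0, 155.0], [319.0, 199.0], [265.0, 199.0]] [0.0349 1.6889]
  n [-0.089   0.7071  0.7015] pos [0.568  0.2621 0.0905]
  n [ 0.002  -0.3406  0.9402] pos [0.5681 0.2613 0.0917]
```

Request:
servo_tool(
  increments=[
    [0.6, 0, 0, -25, 0],
    [0.6, 0, 0, -30, 0],
    [0.6, -20, 0, 0, 0],
    [0.6, -40, 0, 0, 0],
    [0.6, -45, 0, 0, 0],
    [0.6, -45, 0, 0, 0],
    [0.6, -31, 0, 0, 0],
    [0.6, 0, 0, 25, 0],
    [0.6, 0, 0, 40, 0],
    [0.6, 0, 0, 25, 0],
    [0.6, 0, 0, 10, 0],
    [0.6, 0, 0, 0, 0],
  ],
)

```text
t: 17.42
tool_pos: [0.5834, 0.0366, 0.0297]
tool_rot: [-2.115, -2.321, 0.002]
contact_force: [-0.1, 1.2, 0.1]
opening: 0.0594
grip_force: 32.7
```

```bash
python3 - <<'E'
from lab import *
w,cw=snap('wrist','w13');o=get_obs();print(o['t'],o['tool_pos'],o['contact_force'],o['grip_force'])
d=o['tool_pos'][:2]-[.5685,.1763];print('uv',d@[-.09,.996],d@[.996,.09])
find(w,cw)
E
```

```text
17.475 [0.5845 0.0367 0.0309] [-0.7278 -0.5149 -1.1277] 32.7457720041275
uv -0.14045742543472708 0.0033457685144447826
[292.5456 178.2659] [ 265  154   56   47 2095] [[267.0, 155.0], [317.0, 155.0], [318.0, 200.0], [265.0, 199.0]] [0.1741 1.454 ]
  n [-0.0831  0.6842  0.7246] pos [0.5842 0.0803 0.043 ]
  n [ 0.0006 -0.307   0.9517] pos [0.5843 0.0795 0.044 ]
[261.2483 359.7779] [ 223  349   73   27 1301] [[230.0, 350.0], [295.0, 353.0], [285.0, 372.0], [225.0, 375.0]] [1.1529 3.4309]
  n [ 0.1091 -0.436   0.8933] pos [0.5756 0.0071 0.1   ]
  n [-0.1141  0.8807 -0.4598] pos [0.5755 0.0094 0.1012]
```

Request:
servo_tool(
  increments=[
    [0.6, 0, 0, 3, 0],
    [0.6, 0, 0, 2, 0],
    [0.6, 0, 0, 2, 0],
    [0.6, 0, 0, 1, 0],
    [0.6, 0, 0, 0, 0],
  ],
)

```text
t: 18.1
tool_pos: [0.5843, 0.0372, 0.0226]
tool_rot: [-2.115, -2.323, 0.0]
contact_force: [-0.2, -0.1, -0.9]
opening: 0.0596
grip_force: 32.7
```

Request:
servo_tool(
  increments=[
    [0.6, 6, 0, 0, 0],
    [0.6, 4.2, 0, -3.8, 0],
    [0.6, 4.2, 0, -3.5, 0],
    [0.6, 4.3, 0, -3.3, 0],
    [0.6, 4.9, 0, -3, 0],
    [0.6, 4.9, 0, -2.6, 0],
    [0.6, 4.9, 0, -2.3, 0],
    [0.6, 0, 0, 0, 0],
  ],
)

```text
t: 19.1
tool_pos: [0.5816, 0.0708, 0.0418]
tool_rot: [2.114, 2.323, 0.001]
contact_force: [0.5, -4.5, 0.9]
opening: 0.0594
grip_force: 33.6
```

```bash
python3 - <<'E'
from lab import *
w,cw=snap('wrist','w14');o=get_obs();print(o['t'],o['tool_pos'],o['contact_force'],o['grip_force'],o['opening'])
d=o['tool_pos'][:2]-[.5685,.1763];print('uv',d@[-.09,.996],d@[.996,.09])
find(w,cw)
E
```

```text
19.15 [0.5815 0.0708 0.0416] [-0.0549 -3.823   1.7316] 33.549150824546814 0.05927402663148498
uv -0.10628102710987501 0.003494380936103658
[290.6518 200.3482] [ 266  183   51   35 1700] [[268.0, 184.0], [313.0, 184.0], [315.0, 217.0], [266.0, 216.0]] [0.2395 1.6767]
  n [-0.0892  0.8897  0.4477] pos [0.5836 0.098  0.0436]
  n [ 0.0148 -0.4875  0.873 ] pos [0.5836 0.0974 0.0454]
```

Request:
servo_tool(
  increments=[
    [0.6, 5.4, 0, -2, 0],
    [0.6, 5.4, 0, -1.7, 0],
    [0.6, 5.4, 0, -1.5, 0],
    [0.6, 4.5, 0, -0.9, 0],
    [0.6, 4.5, 0, -0.7, 0],
    [0.6, 4.5, 0, -0.4, 0],
    [0.6, 4, 0, -0.1, 0],
    [0.6, 4, 0, 0, 0],
    [0.6, 4.5, 0, 0, 0],
    [0.6, 0, 0, 0, 0],
  ],
)

```text
t: 20.4
tool_pos: [0.5771, 0.1129, 0.0484]
tool_rot: [-2.114, -2.323, -0.0]
contact_force: [0.4, -2.3, 0.4]
opening: 0.0596
grip_force: 34.5
```

```bash
python3 - <<'E'
from lab import *
w,cw=snap('wrist','w15');o=get_obs();print(o['t'],o['tool_pos'],o['contact_force'],o['grip_force'],o['opening'])
d=o['tool_pos'][:2]-[.5685,.1763];print('uv',d@[-.09,.996],d@[.996,.09])
find(w,cw)
E
```

```text
20.45 [0.5771 0.1128 0.0484] [ 1.0259 -2.5696  0.4644] 34.473302364349365 0.05915899579618302
uv -0.0639754974179904 0.0028407458297349305
[289.9859 235.2294] [268 225  46  21 924] [[271.0, 225.0], [310.0, 226.0], [311.0, 245.0], [268.0, 244.0]] [0.1835 1.5475]
  n [-0.0907  0.9935  0.0684] pos [0.5824 0.1096 0.0321]
  n [ 0.0332 -0.6268  0.7784] pos [0.5823 0.1098 0.0344]
[327.802  345.0188] [ 301  321   53   57 2182] [[303.0, 323.0], [346.0, 322.0], [343.0, 376.0], [307.0, 366.0]] [1.9589 2.9931]
  n [-0.6438  0.3651  0.6725] pos [0.608  0.0553 0.0745]
  n [0.3373 0.7652 0.5484] pos [0.6082 0.0577 0.0766]
```

```bash
python3 - <<'E'
from lab import *
for k,p,z in(('w15',(289.99,235.2),.0434),('w14',(290.65,200.3),.0466)):
    P=np.load(f'pics/{k}.npy');cw=cam('wrist',P)
    for zz in(z-.003,z,z+.003):
        X=onz(cw,[p],zz)[0];d=X[:2]-P[:2];print(k,zz,'rel u',d@[-.09,.996],'v',d@[.996,.09])
    print([w for w in rays(cw,[p])[1][0]])
s=cv2.imread('pics/w15.png')
# black bottom edge of board / columns at sides: foot corners
g=s.max(2);
for r in range(180,262,6):
    k=np.nonzero(g[r,200:380]<55)[0]+200
    print(r,(k.min(),k.max(),len(k)) if len(k) else None,end=' ')
E
```

```text
w15 0.0404 rel u -0.0007316254843189982 v 0.004724686554816043
w15 0.0434 rel u 0.0005882323881305485 v 0.004639670834308681
w15 0.046400000000000004 rel u 0.0019080902605800678 v 0.004554655113801318
[np.float64(0.06230474393919762), np.float64(-0.4002094104528152), np.float64(-0.9187716530765783)]
w14 0.0436 rel u 0.026282683557359472 v 0.00456688319049987
w14 0.0466 rel u 0.027215985062787086 v 0.004475705168261115
w14 0.049600000000000005 rel u 0.028149286568214704 v 0.004384527146022361
[np.float64(0.055651640103695645), np.float64(-0.2933195535312457), np.float64(-0.9551733963730326)]
180 None 186 None 192 (np.int64(228), np.int64(332), 104) 198 (np.int64(229), np.int64(332), 104) 204 None 210 None 216 (np.int64(243), np.int64(321), 79) 222 (np.int64(241), np.int64(323), 83) 228 (np.int64(240), np.int64(324), 50) 234 (np.int64(238), np.int64(326), 55) 240 (np.int64(236), np.int64(328), 52) 246 (np.int64(234), np.int64(329), 48) 252 (np.int64(232), np.int64(331), 100) 258 (np.int64(230), np.int64(333), 104)
```

```bash
cat >> lab.py <<'E'
def face(w,cw,rows,xe,W=.060,c0=200,c1=380,mid=285):
    """board face line from width of the black strip, row by row"""
    g=w.max(2).astype(float);pts=[]
    for r in rows:
        def edge(a,step):
            x=a
            while 0<x<558 and not(g[r,x]>75 and g[r,x+step]>75):x+=step
            return x-step+step*.5
        k=np.nonzero(g[r,c0:c1]<55)[0]+c0
        if len(k)<10: continue
        l,ri=k.min()-.5,k.max()+.5
        C,D=rays(cw,[(l,r),(ri,r)]);lam=W/np.linalg.norm(D[1]-D[0]);p=C+lam*D.mean(0)
        pts.append([p[:2]@xe,p[2]])
    pts=np.array(pts);m=pts.mean(0);_,_,V=np.linalg.svd(pts-m);v=V[0]*np.sign(V[0][1])
    return pts,np.degrees(np.arctan2(v[1],-v[0])),m,v
E
python3 - <<'E'
from lab import *
xe=np.array([-.09,.996])
for k,rows in(('w15',range(218,262,2)),):
    P=np.load(f'pics/{k}.npy');cw=cam('wrist',P);s=cv2.imread(f'pics/{k}.png')
    pts,th,m,v=face(s,cw,rows,xe);print(th,'at TCP u',P[:2]@xe);print((pts-[P[:2]@xe,0])[::4])
E
```

```text
86.94927580237102 at TCP u 0.060551977926117447
[[-0.0001  0.0099]
 [-0.0007  0.0244]
 [-0.0022  0.0352]
 [-0.0026  0.047 ]
 [-0.0029  0.0576]
 [-0.0033  0.0672]]
```

```bash
python3 - <<'E'
from lab import *
for k in('w15','w13','w8'):
    s=cv2.imread(f'pics/{k}.png').astype(int);sub=s[220:330:5,196:240:4]
    print(k)
    for i,row in enumerate(sub): print(220+5*i,' '.join(f'{p.max():3d}{"n" if p.max()-p.min()<14 else "c"}' for p in row))
E
```

```text
w15
220 209c 210c 211c 211c 209c 212c 206c 211c 151c 136n 131n
225 219c 212c 210c 216c 211c 216c 215c 206c 210c 203c 211c
230 125c 126c 141c 151c 177c 196c 200c 211c 204c 211c 188c
235 124c 124c 124c 123c 124c 123c 123c 123c 121c 122c  74c
240 124c 123c 123c 124c 123c 122c 123c 122c 122c 120c  41n
245 122c 122c 122c 123c 123c 122c 121c 123c 123c 101c  39n
250 122c 123c 122c 121c 122c 121c 121c 122c 121c  56c  39n
255 122c 122c 121c 121c 122c 121c 121c 121c 116c  40n  38n
260 122c 121c 121c 126c 125c 125c  82c 118c  85c  39n  41n
265 121c 121c 123c 145n 146n 105n  44n 103c  45c  40n  40n
270 106c  81c 137n 145n 143n  53n  41n  73c  39n  39n  41n
275  53n  84n 145n 144n 105n  45n  41n 149c 177c 179c 178c
280  52n 142n 145n 143n  50n  43n  53c 176c 177c 175c 176c
285 106n 145n 145n 104n  46n  40n 105c 178c 178c 178c 178c
290 146n 144n 142n  50n  41n  42n 166c 176c 177c 177c 177c
295 145n 145n  96n  45n  43n  67c 185c 184c 185c 184c 184c
300 145n 143n  48n  42n  42n 138c 186c 187c 186c 186c 187c
305 160n 156n  52n  41n  42n 180c 189c 189c 190c 190c 190c
310  66n 124n  51n  39n  41n 175c 
[... 2104 characters left out ...]
c 132n 144n 142n 138n  43n  41n  41n  40n  40n  39n
275  55n  90n 140n 141n 101n  42n  41n  40n  42n  39n  39n
280  55n 139n 142n 138n  47n  41n  40n  40n  41n  39n  39n
285 105n 142n 140n  92n  40n  40n  39n  38n  38n  38n  40n
290 141n 141n 137n  46n  36n  39n  38n  38n  38n  37n  39n
295 141n 141n  88n  39n  36n  37n  39n  37n  38n  36n  39n
300 142n 136n  46n  36n  34n  36n  36n  37n  38n  37n  39n
305 155n 149n  47n  33n  33n  34n  36n  35n  37n  38n  38n
310  96n 128n  48n  33n  31n  33n  35n  34n  36n  38n  38n
315  45n  38n  47n  32n  33n  33n  33n  35n  35n  35n  37n
320  47n  34n  43n  31n  29n  31n  34n  34n  32n  33n  35n
325  45n  42n  36n  31n  29n  31n  32n  32n  33n  33n  33n
```

Request:
servo_tool(
  increments=[
    [0.6, 4, 0, 0, 0],
    [0.6, 0, 0, 0, 0],
    [0.6, -4, 0, -15, 0],
    [0.6, 0, 0, -40, 0],
    [0.6, 0, 0, -60, 0],
    [0.6, 0, 0, -60, 0],
    [0.6, -34, -38, -60, 0],
    [0.6, -34, -38, -30, 0],
    [0.6, -34, -38, 0, 0],
    [0.6, -34, -38, 0, 0],
    [0.6, -34, -38, 0, 0],
    [0.6, -30, -38, 0, 0],
  ],
)

```text
t: 21.95
tool_pos: [0.3749, -0.1004, 0.302]
tool_rot: [2.113, 2.323, 0.003]
contact_force: [-0.4, -0.9, 0.5]
opening: 0.0592
grip_force: 34.4
```

Request:
servo_tool(
  increments=[
    [0.6, 0, 0, 0, 9.5],
    [0.6, 0, 0, 0, 9.5],
    [0.6, 0, 0, 0, 9.5],
    [0.6, 0, 0, 0, 9.5],
    [0.6, 0, 0, 0, 9.5],
    [0.6, 0, 0, 0, 9.5],
    [0.6, 0, 0, 0, 9.5],
    [0.6, 0, 0, 0, 9.5],
    [0.6, 0, 0, 0, 9.5],
    [0.6, 0, 0, 0, 9.5],
    [0.6, 0, 0, 0, 0],
    [0.6, 0, 0, 0, 0],
  ],
)

```text
t: 23.45
tool_pos: [0.3761, -0.0999, 0.3016]
tool_rot: [-3.141, -0.014, -0.001]
contact_force: [0.4, 0.6, -1.3]
opening: 0.0589
grip_force: 34.4
```

```bash
python3 - <<'E'
from lab import *
w,cw=snap('wrist','w16');o=get_obs();print(o['t'],o['tool_pos'],o['q'],o['grip_force'],o['opening']);print(Ro.from_rotvec(o['tool_rot']).as_matrix().T)
find(w,cw)
p=proj(cw,np.array([.4423,-.1121,.05]));print('rack px',p)
t=cv2.imread('pics/top0.png');print(t[250:300:6,300:348:5].tolist()[0::2])
E
```

```text
23.5 [ 0.3761 -0.1     0.3015] [-0.4522 -0.584   1.964   0.0006  1.7613  1.1104] 34.41884636878967 0.05928176613752706
[[ 1.      0.0083  0.0006]
 [ 0.0083 -1.     -0.0004]
 [ 0.0006  0.0004 -1.    ]]
rack px [[289.9521 117.2531]]
[[[144, 154, 157], [87, 131, 166], [85, 130, 165], [88, 134, 170], [94, 142, 180], [90, 136, 172], [88, 134, 170], [85, 128, 163], [99, 150, 191], [98, 110, 107]], [[157, 175, 171], [85, 130, 164], [56, 84, 105], [52, 76, 96], [61, 89, 112], [58, 85, 107], [58, 85, 107], [54, 79, 100], [81, 124, 158], [100, 112, 109]], [[62, 59, 58], [83, 127, 161], [144, 143, 138], [81, 122, 156], [91, 137, 174], [84, 128, 163], [57, 84, 106], [83, 128, 162], [84, 124, 154], [98, 110, 108]], [[63, 61, 58], [82, 125, 159], [71, 108, 137], [81, 123, 158], [82, 125, 159], [82, 125, 158], [82, 125, 160], [82, 124, 161], [62, 94, 118], [99, 109, 107]], [[149, 167, 162], [54, 80, 100], [53, 79, 100], [53, 78, 98], [57, 86, 107], [61, 92, 116], [86, 130, 165], [85, 130, 165], [94, 143, 182], [98, 109, 107]]]
```

```bash
python3 - <<'E'
from lab import *
def mask(im): 
    f=im.astype(float);return (f[:,:,2]/(f[:,:,0]+1)>1.55)&(f[:,:,2]>70)
t=cv2.imread('pics/top0.png');ct=cam('top');w=cv2.imread('pics/w16.png');cw=cam('wrist',np.load('pics/w16.npy'))
for nm,im,(y0,y1,x0,x1) in(('top',t,(240,310,295,355)),('w16',w,(40,210,200,380))):
    m=mask(im)[y0:y1,x0:x1]
    st=4 if nm=='top' else 6
    print(nm,[c for c in range(x0,x1,st)])
    for i in range(0,m.shape[0],st//2+1): print(y0+i,''.join('#' if v else '.' for v in m[i,::st//3]))
E
```

```text
top [295, 299, 303, 307, 311, 315, 319, 323, 327, 331, 335, 339, 343, 347, 351]
240 ..............................#########............#########
243 ..............................##########...........#########
246 ..............................##########...........#########
249 ........########################################....########
252 ........########################################....########
255 ........########################################....########
258 ........#################################.#######....#######
261 ........#################################..######....#######
264 .......##############################..#########.....#######
267 .......######....#########################...###.....#######
270 .......######....#########################...###......######
273 .......######....#########################...###......######
276 .......######....#########################...###......######
279 .......######....#########################...###......######
282 .......#######.#################################.......#####
285 .......##################################
[... 4064 characters left out ...]
#####..............................
184 .............................................###############..............................
188 .............................................################.............................
192 .............................................################.............................
196 .............................................################.............................
200 .............................................################.............................
204 ............................................#################.............................
208 ............................................#################.............................
```

```bash
cat > rk.py <<'E'
from lab import *
def mask(im): 
    f=im.astype(float);return (f[:,:,2]/(f[:,:,0]+1)>1.55)&(f[:,:,2]>70)
def fitl(P): # line fit -> point, dir
    m=P.mean(0)[:2];_,s,V=np.linalg.svd(P[:,:2]-m);return m,V[0],s
E
python3 - <<'E'
from rk import *
w=cv2.imread('pics/w16.png');cw=cam('wrist',np.load('pics/w16.npy'));m=mask(w)
L=[(np.nonzero(m[r,240:300])[0].min()+239.5,r) for r in range(66,160)]
Rr=[(np.nonzero(m[r,300:336])[0].max()+300.5,r) for r in list(range(68,80))+list(range(98,156))]
T=[(c,np.nonzero(m[50:110,c])[0].min()+49.5) for c in list(range(258,292))]
B=[(c,np.nonzero(m[130:185,c])[0].max()+130.5) for c in list(range(262,286))+list(range(324,330))]
for n,q in(('L',L),('R',Rr),('T',T),('B',B)):
    P=onz(cw,q,.018);med=np.median(P[:,:2],0);ax=1 if n in'LR' else 0
    k=abs(P[:,ax]-med[ax])<.004;mm,d,s=fitl(P[k]);print(n,mm,np.degrees(np.arctan2(d[1],d[0])),k.sum(),s)
E
```

```text
L [ 0.4462 -0.0604] 178.74374262342414 94 [0.3623 0.0096]
R [ 0.4476 -0.1705] 179.82383325477898 59 [0.2369 0.0061]
T [ 0.5105 -0.0906] -89.52119014722948 34 [0.0784 0.    ]
B [ 0.3721 -0.1004] -90.05212244168337 28 [0.1547 0.0155]
```

```bash
python3 - <<'E'
from rk import *
w=cv2.imread('pics/w16.png');P=np.load('pics/w16.npy');cw=cam('wrist',P);g=w.max(2)
for r in range(206,264,5):
    k=np.nonzero(g[r,200:380]<75)[0]+200;print(r,(k.min(),k.max(),len(k)) if len(k) else None,end=';')
xe=np.array([1,.0083])
pts,th,m,v=face(w,cw,range(222,262,2),xe);print(th);print((pts-[P[:2]@xe,P[2]])[::4])
find(w,cw)
n=(w[215:262,250:330].min(2)>90).astype(np.uint8);ys,xs=np.nonzero(n);print(xs.mean()+250,ys.mean()+215,xs.min()+250,xs.max()+250,ys.min()+215,ys.max()+215)
E
```

```text
206 None;211 None;216 (np.int64(244), np.int64(320), 77);221 (np.int64(243), np.int64(321), 79);226 (np.int64(241), np.int64(323), 83);231 (np.int64(240), np.int64(325), 67);236 (np.int64(238), np.int64(326), 63);241 (np.int64(236), np.int64(328), 64);246 (np.int64(234), np.int64(330), 50);251 (np.int64(233), np.int64(331), 99);256 (np.int64(231), np.int64(333), 103);261 (np.int64(218), np.int64(346), 115);91.36138569276744
[[-0.0032 -0.043 ]
 [-0.0035 -0.0279]
 [-0.0028 -0.0123]
 [-0.0021  0.0014]
 [-0.0016  0.0134]]
299.32637571157494 235.0853889943074 268 329 215 247
```

Request:
servo_tool(
  increments=[
    [0.6, 20, 4, 0, 0],
    [0.6, 30, 5, 0, 0],
    [0.6, 30, 5, 0, 0],
    [0.6, 24, 4, 0, 0],
    [0.6, 0, 0, 30, 0],
    [0.6, 0, 0, 40, 0],
    [0.6, 0, 0, 30, 0],
    [0.6, 0, 0, 0, 0],
    [0.6, 0, 0, 0, 0],
  ],
)

```text
t: 24.62
tool_pos: [0.4809, -0.1178, 0.2028]
tool_rot: [3.141, 0.011, 0.003]
contact_force: [-0.6, 0.5, -0.9]
opening: 0.0592
grip_force: 34.4
```

```bash
python3 - <<'E'
from rk import *
w,cw=snap('wrist','w17');s,cs=snap('side','s17');o=get_obs();P=np.load('pics/w17.npy');print(o['t'],o['tool_pos'],o['contact_force'])
m=mask(w);g=w.max(2)
for r in range(130,300,5): print(r,''.join('#' if m[r,c] else('b' if g[r,c]<60 else '.') for c in range(180,390,3)))
E
```

```text
24.725 [ 0.4813 -0.118   0.2035] [ 0.1768 -0.2249 -1.3082]
130 ...................................#######..........#######...........
135 ...................................#######..........#######...........
140 ...................................#######..........#######...........
145 ...................................########.........#######...........
150 .............................#.....########.........#######...........
155 ..................###############################....######...........
160 ..................###############################....######...........
165 ..................###############################...#######...........
170 ..................##############################....#####.............
175 ..................###.#..#######################....###.#.............
180 ..................##..#.########################....###.##............
185 ..................#.####.#######################....#####.............
190 .................###############################....######............
195 .................###############################....#######...
[... 808 characters left out ...]
bbbbbb.#######...........
255 ..................bbbbbbbbbbbbbbbbbbbbbbbbbbbbbbbbb...................
260 .................bbbbbbbbbbbbbbbbbbbbbbbbbbbbbbbbbbb..................
265 .............bb.bbbbbbbbbbbbbbbbbbbbbbbbbbbbbbbbbbbb...b..............
270 ............bbb.bbbbbbbbbbbbbbbbbbbbbbbbbbbbbbbbbbbbb..bb.............
275 .....bb....bbbb######################################.bbbb....bb......
280 ....bb.....bbb.#######################################.bbb.....bb.....
285 ...bbb....bbbb#########################################bbbb.....bb....
290 ..bbb....bbbb.#########################################.bbbb....bbb...
295 .bbb....bbbbb###########################################bbbbb....bbb..
```

```bash
python3 - <<'E'
from rk import *
w=cv2.imread('pics/w17.png');P=np.load('pics/w17.npy');cw=cam('wrist',P);m=mask(w)
for r in range(188,222,2):
    k=np.nonzero(m[r,205:345])[0]+205; print(r,k.min(),k.max(),np.nonzero(np.diff(k)>2)[0].size, end=' | ')
print()
for r in(206,212,216): print(r,[ (c,*w[r,c]) for c in list(range(218,250,2))]); print([ (c,*w[r,c]) for c in list(range(314,338,2))])
print(onz(cw,[(225.5,208),(329.5,208)],.131),onz(cw,[(225.5,208),(329.5,208)],.118))
print('base edges',onz(cw,[(233.5,160),(325.5,160),(280,153)],.018))
print('board foot',onz(cw,[(243.5,216),(320.5,216)],.155))
E
```

```text
188 235 344 1 | 190 231 344 1 | 192 230 344 1 | 194 230 344 1 | 196 232 344 1 | 198 232 344 2 | 200 228 344 2 | 202 224 344 2 | 204 224 344 2 | 206 224 344 2 | 208 225 344 1 | 210 225 344 1 | 212 225 344 3 | 214 225 344 2 | 216 225 344 2 | 218 226 344 2 | 220 233 344 1 | 
206 [(218, np.uint8(82), np.uint8(80), np.uint8(78)), (220, np.uint8(83), np.uint8(81), np.uint8(80)), (222, np.uint8(81), np.uint8(80), np.uint8(81)), (224, np.uint8(116), np.uint8(152), np.uint8(185)), (226, np.uint8(147), np.uint8(204), np.uint8(239)), (228, np.uint8(136), np.uint8(190), np.uint8(230)), (230, np.uint8(84), np.uint8(115), np.uint8(140)), (232, np.uint8(67), np.uint8(87), np.uint8(105)), (234, np.uint8(66), np.uint8(87), np.uint8(105)), (236, np.uint8(66), np.uint8(87), np.uint8(105)), (238, np.uint8(66), np.uint8(87), np.uint8(104)), (240, np.uint8(59), np.uint8(77), np.uint8(93)), (242, np.uint8(57), np.uint8(75), np.uint8(91)), (244, np.uint8(62), np.uint8(83), np.uint8(100)), (246, np.uint8(62), np.uint8(83), np.uint8(100)), (248, np.uint8(62), np.uint8(82), np.uint8(100))]
[(314, np.uint8(79),
[... 2977 characters left out ...]
int8(37), np.uint8(42)), (322, np.uint8(50), np.uint8(67), np.uint8(82)), (324, np.uint8(72), np.uint8(98), np.uint8(121)), (326, np.uint8(76), np.uint8(105), np.uint8(131)), (328, np.uint8(103), np.uint8(124), np.uint8(139)), (330, np.uint8(132), np.uint8(146), np.uint8(146)), (332, np.uint8(129), np.uint8(143), np.uint8(143)), (334, np.uint8(88), np.uint8(101), np.uint8(117)), (336, np.uint8(74), np.uint8(91), np.uint8(131))]
[[ 0.4792 -0.0717  0.131 ]
 [ 0.4797 -0.1607  0.131 ]] [[ 0.4748 -0.0692  0.118 ]
 [ 0.4754 -0.1629  0.118 ]]
base edges [[ 0.5009 -0.0626  0.018 ]
 [ 0.5016 -0.1714  0.018 ]
 [ 0.5095 -0.1176  0.018 ]]
board foot [[ 0.4808 -0.0899  0.155 ]
 [ 0.4812 -0.15    0.155 ]]
```

Request:
servo_tool(
  increments=[
    [0.6, -1.5, -3.5, 0, 0],
    [0.6, 0, 0, 10, 0],
    [0.6, 0, 0, 10, 0],
    [0.6, 0, 0, 8, 0],
    [0.6, 0, 0, 6, 0],
    [0.6, 0, 0, 6, 0],
    [0.6, 0, 0, 0, 0],
  ],
)

```text
t: 25.6
tool_pos: [0.4784, -0.114, 0.1605]
tool_rot: [-3.141, -0.01, 0.002]
contact_force: [0.5, 0.2, -1.7]
opening: 0.0593
grip_force: 34.4
```

Request:
servo_tool(
  increments=[
    [0.6, 0, 0, 8, 0],
    [0.6, 0, 0, 8, 0],
    [0.6, 0, 0, 10, 0],
    [0.6, 0, 0, 10, 0],
    [0.6, 0, 0, 10, 0],
    [0.6, 0, 0, 8, 0],
    [0.6, 0, 0, 4, 0],
    [0.6, 0, 0, 0, 0],
  ],
)

```text
t: 26.6
tool_pos: [0.4786, -0.114, 0.1029]
tool_rot: [-3.141, -0.01, 0.001]
contact_force: [0.1, 0.8, -1.0]
opening: 0.0593
grip_force: 34.4
```

Request:
servo_tool(
  increments=[
    [0.6, 0, 0, 5, 0],
    [0.6, 0, 0, 5, 0],
    [0.6, 0, 0, 4, 0],
    [0.6, 0, 0, 4, 0],
    [0.6, 0, 0, 0, 0],
  ],
)

```text
t: 27.22
tool_pos: [0.4789, -0.114, 0.0857]
tool_rot: [-3.141, -0.01, -0.0]
contact_force: [-1.1, 1.5, 2.5]
opening: 0.0594
grip_force: 38.1
```

Request:
servo_tool(
  increments=[
    [0.6, 0, 0, 2, 0],
    [0.6, 0, 0, 1, 0],
    [0.6, 0, 0, 0, 0],
  ],
)

```text
t: 27.6
tool_pos: [0.479, -0.1142, 0.0854]
tool_rot: [3.141, 0.009, -0.001]
contact_force: [-9.1, 4.4, 16.1]
opening: 0.0592
grip_force: 48.1
```

```bash
python3 - <<'E'
from rk import *
w,cw=snap('wrist','w18');o=get_obs();print(o['t'],o['tool_pos'])
for k in('w18','w15'):
    w=cv2.imread(f'pics/{k}.png')
    print(k,[(r,*w[r,284:298].mean(0).astype(int).tolist()) for r in range(212,312,3)])
E
```

```text
27.65 [ 0.479  -0.1142  0.0854]
w18 [(212, 61, 85, 106), (215, 24, 34, 42), (218, 23, 32, 40), (221, 21, 30, 38), (224, 21, 29, 36), (227, 61, 69, 71), (230, 51, 59, 63), (233, 57, 66, 68), (236, 37, 44, 48), (239, 56, 64, 66), (242, 58, 65, 67), (245, 86, 96, 96), (248, 39, 45, 47), (251, 13, 19, 24), (254, 13, 18, 24), (257, 12, 18, 23), (260, 12, 18, 23), (263, 12, 17, 23), (266, 12, 18, 23), (269, 13, 18, 23), (272, 12, 18, 23), (275, 47, 65, 81), (278, 53, 75, 93), (281, 52, 73, 92), (284, 53, 74, 92), (287, 52, 74, 92), (290, 52, 73, 90), (293, 54, 75, 94), (296, 54, 75, 94), (299, 54, 76, 95), (302, 55, 78, 96), (305, 68, 96, 120), (308, 74, 106, 132), (311, 74, 105, 131)]
w15 [(212, 39, 55, 78), (215, 21, 26, 31), (218, 22, 27, 31), (221, 23, 28, 32), (224, 80, 89, 88), (227, 127, 140, 139), (230, 108, 120, 119), (233, 80, 89, 89), (236, 102, 113, 113), (239, 115, 128, 126), (242, 145, 160, 158), (245, 135, 149, 148), (248, 23, 29, 33), (251, 25, 31, 35), (254, 25, 31, 36), (257, 25, 32, 37), (260, 25, 32, 38), (263, 25, 33, 39), (266, 26, 33, 40), (269, 26, 34, 41), (272, 40, 52, 63), (275, 101, 142, 177), (278, 103, 145, 181), (281, 102, 143, 178), (284, 103, 144, 180), (287, 102, 144, 179), (290, 101, 142, 177), (293, 104, 146, 182), (296, 104, 147, 182), (299, 106, 149, 186), (302, 108, 150, 187), (305, 108, 152, 189), (308, 109, 153, 190), (311, 109, 153, 190)]
```

```bash
python3 - <<'E'
from rk import *
from scipy.optimize import least_squares
P=np.load('pics/w18.npy');cw=cam('wrist',P);K,d,Rc,C=cw
def solve(rows,ss):
    C0,D=rays(cw,[(290,r) for r in rows]);ra=np.arctan2(-D[:,0],-D[:,2])
    def f(p):
        x,z,a=p;X=x-np.sin(a)*0+np.array(ss)*np.cos(a)*1.0;X=x-np.array(ss)*np.cos(a);Z=z+np.array(ss)*np.sin(a)
        return np.arctan2(C[0]-X,C[2]-Z)-ra
    r=least_squares(f,[.48,.03,np.pi/2]);return r.x*[1,1,57.3],r.fun*307
print(P[:3]);
print(solve([213.3,225.8,248.3,273.5,303.5],[0,.029,.057,.086,.110]))
print(solve([225.8,248.3,273.5,303.5],[.029,.057,.086,.110]))
print(solve([213.3,225.8,248.3,273.5],[0,.029,.057,.086]))
E
```

```text
[ 0.479  -0.1142  0.0854]
(array([ 0.4824,  0.0387, 88.2118]), array([-0.9023,  2.0056, -1.28  ,  0.0771,  0.0995]))
(array([ 0.4754,  0.0094, 80.2048]), array([ 0.4449, -1.0924,  0.9518, -0.3042]))
(array([ 0.4852,  0.047 , 89.5174]), array([-0.7877,  1.8825, -1.4378,  0.343 ]))
```

Request:
servo_tool(
  increments=[
    [0.67, 0, 0, 0, 0],
    [0.685, 0, 0, 0, 0],
    [0.692, 0, 0, 0, 0],
    [0.696, 0, 0, 0, 0],
    [0.7, 0, 0, 0, 0],
    [0.704, 0, 0, 0, 0],
    [0.708, 0, 0, 0, 0],
    [0.712, 0, 0, 0, 0],
    [0.716, 0, 0, 0, 0],
    [0.72, 0, 0, 0, 0],
  ],
  force=20,
)

```text
t: 28.9
tool_pos: [0.4792, -0.1135, 0.085]
tool_rot: [-3.14, -0.009, -0.0]
contact_force: [-7.4, 6.2, 14.8]
opening: 0.0613
grip_force: 9.4
```

```bash
python3 - <<'E'
from rk import *
w,cw=snap('wrist','w19');o=get_obs();print(o['t'],o['tool_pos'],o['contact_force'],o['grip_force'],o['opening'])
print([(r,*w[r,284:298].mean(0).astype(int).tolist()) for r in range(206,312,4)])
E
```

```text
28.95 [ 0.4792 -0.1135  0.085 ] [-8.3143  5.3829 14.996 ] 9.427406531159477 0.06158140437351731
[(206, 29, 40, 50), (210, 26, 35, 44), (214, 42, 50, 56), (218, 56, 65, 69), (222, 46, 54, 59), (226, 70, 79, 81), (230, 42, 49, 53), (234, 18, 25, 33), (238, 17, 24, 32), (242, 16, 23, 31), (246, 16, 23, 31), (250, 52, 73, 90), (254, 51, 72, 90), (258, 50, 71, 88), (262, 52, 73, 91), (266, 53, 75, 93), (270, 75, 107, 132), (274, 76, 107, 133), (278, 75, 107, 133), (282, 75, 107, 133), (286, 40, 59, 83), (290, 14, 21, 52), (294, 14, 20, 52), (298, 15, 21, 52), (302, 13, 19, 51), (306, 13, 19, 51), (310, 13, 19, 51)]
```

Request:
servo_tool(
  increments=[
    [0.75, 0, 0, -10, 0],
    [0.8, 0, 0, -30, 0],
    [0.9, 0, 0, -40, 0],
    [0.9, 0, 0, -40, 0],
    [0.9, 0, 0, 0, 0],
  ],
)

```text
t: 29.58
tool_pos: [0.4811, -0.1153, 0.2069]
tool_rot: [3.138, 0.01, 0.013]
contact_force: [0.5, 0.1, 0.3]
opening: 0.0771
grip_force: 0.0
```

```bash
python3 - <<'E'
from rk import *
w,cw=snap('wrist','w20');s,cs=snap('side','s20');t,ct=snap('top','t20');o=get_obs();print(o['t'],o['tool_pos'],o['contact_force'])
for X in([.4783,-.113,.128],[.4783,-.113,.104],[.4783,-.113,.089],[.4783,-.113,.075],[.4783,-.113,.047],[.4783,-.113,.061]):
    print(X,'w',proj(cw,X)[0],'s',proj(cs,X)[0])
c=int(proj(cw,[.4783,-.113,.061])[0][0])
print(c,[(r,*w[r,c-4:c+5].mean(0).astype(int).tolist()) for r in range(190,270,3)])
find(w,cw)
E
```

```text
29.725 [ 0.4782 -0.1141  0.2012] [-0.473   0.2452 -0.9918]
[0.4783, -0.113, 0.128] w [276.5271 207.3865] s [270.9248 233.8287]
[0.4783, -0.113, 0.104] w [276.8491 199.5404] s [271.1614 241.7285]
[0.4783, -0.113, 0.089] w [277.0261 195.2273] s [271.3059 246.5425]
[0.4783, -0.113, 0.075] w [277.1772 191.5475] s [271.4387 250.9525]
[0.4783, -0.113, 0.047] w [277.4447 185.0335] s [271.698  259.5393]
[0.4783, -0.113, 0.061] w [277.3163 188.1608] s [271.5694 255.2842]
277 [(190, 28, 37, 46), (193, 28, 37, 45), (196, 50, 69, 85), (199, 55, 76, 94), (202, 70, 98, 122), (205, 112, 158, 197), (208, 112, 158, 197), (211, 112, 157, 197), (214, 113, 159, 199), (217, 113, 159, 198), (220, 113, 159, 198), (223, 110, 155, 194), (226, 73, 102, 127), (229, 65, 91, 115), (232, 24, 33, 56), (235, 25, 34, 57), (238, 26, 34, 57), (241, 24, 33, 57), (244, 26, 34, 58), (247, 27, 34, 57), (250, 27, 35, 58), (253, 27, 35, 58), (256, 28, 35, 58), (259, 29, 36, 59), (262, 50, 68, 86), (265, 56, 76, 93), (268, 56, 75, 93)]
```

```bash
python3 - <<'E'
from rk import *
t=cv2.imread('pics/t20.png');t0=cv2.imread('pics/top0.png');ct=cam('top');cw=cam('wrist',np.load('pics/w20.npy'))
a=proj(ct,[.4783,-.113,.128])[0];c=int(round(a[0]));print(a)
print([(r,*t[r,c-2:c+3].mean(0).astype(int).tolist(),*t0[r,c-2:c+3].mean(0).astype(int).tolist()) for r in range(244,275)])
E
```

```text
[325.7258 259.0749]
[(244, 41, 48, 81, 79, 114, 149), (245, 44, 51, 89, 74, 109, 143), (246, 42, 49, 85, 72, 103, 136), (247, 40, 47, 81, 71, 101, 133), (248, 40, 47, 82, 71, 104, 134), (249, 39, 46, 78, 79, 120, 154), (250, 38, 45, 77, 87, 133, 169), (251, 39, 46, 79, 87, 132, 167), (252, 37, 44, 76, 87, 132, 167), (253, 36, 42, 72, 86, 131, 167), (254, 35, 41, 68, 86, 131, 167), (255, 34, 40, 67, 86, 131, 167), (256, 34, 39, 66, 86, 131, 167), (257, 32, 37, 62, 73, 110, 139), (258, 31, 36, 59, 56, 84, 105), (259, 29, 34, 54, 57, 84, 106), (260, 28, 34, 53, 57, 84, 106), (261, 28, 33, 52, 56, 84, 105), (262, 28, 32, 50, 56, 83, 105), (263, 26, 31, 48, 57, 84, 106), (264, 27, 31, 46, 56, 83, 105), (265, 38, 42, 50, 56, 84, 105), (266, 46, 51, 57, 60, 89, 112), (267, 48, 58, 67, 69, 104, 132), (268, 55, 75, 92, 73, 111, 140), (269, 66, 96, 120, 73, 111, 140), (270, 73, 111, 141, 73, 110, 140), (271, 75, 114, 146, 73, 111, 140), (272, 75, 114, 146, 72, 110, 140), (273, 75, 114, 146, 72, 110, 139), (274, 75, 114, 146, 72, 110, 140)]
```

Request:
servo_tool(
  increments=[
    [0, -3, 0, 0, 0],
    [0, 0, 0, 20, 0],
    [0, 0, 0, 25, 0],
    [0, 0, 0, 25, 0],
    [0, 0, 0, 16, 0],
    [0, 0, 0, 6, 0],
    [0, 0, 0, 4, 0],
    [0, 0, 0, 3, 0],
    [0, 0, 0, 0, 0],
  ],
)

```text
t: 30.85
tool_pos: [0.476, -0.1142, 0.1036]
tool_rot: [3.141, 0.01, 0.001]
contact_force: [-0.3, 0.1, -0.6]
opening: 0.0002
grip_force: 0.0
```

Request:
servo_tool(
  increments=[
    [0, 0, 0, 4, 0],
    [0, 0, 0, 4, 0],
    [0, 0, 0, 3, 0],
    [0, 0, 0, 2, 0],
    [0, 0, 0, 0, 0],
  ],
)

```text
t: 31.48
tool_pos: [0.4782, -0.1145, 0.0935]
tool_rot: [3.141, 0.01, 0.009]
contact_force: [-0.4, 2.4, 10.9]
opening: 0.0004
grip_force: 5.4
```

Request:
servo_tool(
  increments=[
    [0, 0, 0, -20, 0],
    [0, 0, 0, -40, 0],
    [0.8, 0, 0, -50, 0],
    [1, 5, 25, 0, 0],
    [1, 5, 45, 0, 0],
    [1, 5, 50, 0, 0],
    [1, 5, 45, 0, 0],
    [1, 0, 30, 0, 9.5],
    [1, 0, 0, 0, 9.5],
    [1, 0, 0, 0, 0],
    [1, 0, 0, 0, 0],
  ],
)

```text
t: 32.85
tool_pos: [0.4969, -0.3087, 0.2]
tool_rot: [-3.101, 0.505, 0.0]
contact_force: [-0.4, 0.2, 0.6]
opening: 0.0853
grip_force: 0.0
```

```bash
python3 - <<'E'
from rk import *
w,cw=snap('wrist','w21');t,ct=snap('top','t21');o=get_obs();print(o['t'],o['tool_pos'],o['q']);print(Ro.from_rotvec(o['tool_rot']).as_matrix().T)
f=w.astype(int);org=(f[:,:,2]>140)&(f[:,:,2]>2.2*f[:,:,0])&(f[:,:,1]<.62*f[:,:,2])
n,l,s,c=cv2.connectedComponentsWithStats(org.astype(np.uint8))
for i in range(1,n):
    if s[i,4]>60: print('orange',s[i],c[i])
for r in range(40,330,6): print(r,''.join('O' if org[r,cc] else('b' if f[r,cc].max()<45 else('g' if f[r,cc].max()-f[r,cc].min()<14 and f[r,cc].max()<125 else '.')) for cc in range(170,400,3)))
E
```

```text
32.95 [ 0.497  -0.3085  0.2002] [-0.6828 -0.0438  1.7041  0.      1.4813  1.2113]
[[ 0.9482 -0.3176  0.0001]
 [-0.3176 -0.9482  0.    ]
 [ 0.0001 -0.     -1.    ]]
orange [281 176  14  15 164] [287.311  183.1341]
orange [268 208  38  21 785] [286.3834 217.9261]
40 .............................................................................
46 .....................................................ggggg...................
52 ................................................gggggggggg...................
58 ............................................ggggggggggggggg..................
64 ........................................gggggggggggggggggggg.................
70 ...................................ggggggggggggggggggggggggg.................
76 ....................................ggggggggggggggggggggggggg................
82 ....................................gggggggggggggggggggggggggg...............
88 ....................................gggggggggggggggggggggggggg...............
94 ..................................ggggggggggbgggggggggggggggggg..............
100 ........................
[... 2469 characters left out ...]
..................................gggggggggg
286 gggbbbbb...........................................................gggggggggg
292 ggbbbbbb...........................................................gggggggggg
298 gbbbbbbbg..........................................................gggggggggg
304 bbbbbbbb...........................................................ggggggbbbg
310 bbbbbbbb...........................................................gggggbbbbb
316 bbbbbbb.............................................................ggggbbbbb
322 bbbbbbg...............................................................gggbbbb
328 bbbbbg................................................................ggbbbbb
```

```bash
cat > sc.py <<'E'
from rk import *
def scan(w,cw,P):
    f=w.astype(int);org=(f[:,:,2]>140)&(f[:,:,2]>2.2*f[:,:,0])&(f[:,:,1]<.62*f[:,:,2])
    n,l,s,c=cv2.connectedComponentsWithStats(org.astype(np.uint8));i=np.argmax(s[1:,4])+1
    b=[k for k in range(1,n) if k!=i and s[k,4]>60 and abs(c[k][0]-c[i][0])<20 and c[k][1]<c[i][1]]
    x,y,ww,h=s[i,:4];T=Ro.from_rotvec(P[3:]).as_matrix();tx=T[:2,0];ty=T[:2,1]
    cs=[]
    for r in range(y+2,y+h-2):
        k=np.nonzero(l[r]==i)[0];cs.append(((k.min()+k.max())/2,r,k.min(),k.max()))
    cs=np.array(cs);A=onz(cw,cs[:,:2],.058);m,d,_=fitl(A);d=d*np.sign(d@tx)
    print('head width',np.linalg.norm(np.subtract(*onz(cw,[(cs[3,2]-.5,cs[3,1]),(cs[3,3]+.5,cs[3,1])],.058))))
    re=onz(cw,[(cs[0,0],y-.5)],.058)[0,:2];fr=onz(cw,[(cs[-1,0],y+h-.5)],.058)[0,:2];print('head len',np.linalg.norm(re-fr),'rear',re,'front',fr)
    for k in b: B=onz(cw,[c[k]],.054)[0,:2];hc=(re+fr)/2;v=B-hc;print('button',c[k],B,'dir hd->btn deg',np.degrees(np.arctan2(v[1],v[0])),'dist',np.linalg.norm(v))
    print('tool x deg',np.degrees(np.arctan2(tx[1],tx[0])))
    return re,fr,(c[b[0]] if b else None)
E
python3 - <<'E'
from sc import *
w=cv2.imread('pics/w21.png');P=np.load('pics/w21.npy');cw=cam('wrist',P);scan(w,cw,P)
t=cv2.imread('pics/top0.png');ct=cam('top')
f=t.astype(int);org=(f[:,:,2]>140)&(f[:,:,2]>2.2*f[:,:,0])&(f[:,:,1]<.62*f[:,:,2]);n,l,s,c=cv2.connectedComponentsWithStats(org[200:300,370:430].astype(np.uint8))
for i in range(1,n): print(s[i],c[i]+[370,200])
E
```

```text
head width 0.04192474570628813
head len 0.024882006078468088 rear [ 0.4718 -0.3077] front [ 0.4481 -0.2999]
button [287.311  183.1341] [ 0.4966 -0.3169] dir hd->btn deg -19.60609813271198 dist 0.03889977866976228
tool x deg -18.48774636430918
[26 51  6  5 27] [398.5926 253.0741]
[ 15  61  18  13 157] [393.7006 266.9554]
```

```bash
python3 - <<'E'
from sc import *
ct=cam('top');P=np.load('pics/w21.npy');cw=cam('wrist',P)
print('btn tri',tri([ct,cw],[(398.59,253.07),(287.31,183.13)]),onz(ct,[(398.59,253.07)],.054),'head',onz(ct,[(393.7,266.96)],.055))
# grey body edges in w21 at rows 120..170 -> light top
w=cv2.imread('pics/w21.png').astype(int)
for r in(115,130,150,165,195): print(r,[int(x) for x in w[r,250:330:3].max(1)])
print([int(x) for x in w[60:125:3,282:290].max(2).mean(1)])
E
```

```text
btn tri [ 0.4972 -0.316   0.0531] [[ 0.498  -0.3149  0.054 ]] head [[ 0.4609 -0.3007  0.055 ]]
115 [184, 191, 176, 54, 53, 51, 50, 88, 119, 115, 115, 114, 113, 111, 111, 110, 108, 90, 49, 45, 43, 34, 32, 47, 47, 47, 48]
130 [183, 183, 164, 58, 55, 51, 49, 84, 121, 115, 113, 113, 111, 111, 110, 108, 107, 85, 45, 34, 34, 33, 36, 47, 47, 46, 47]
150 [181, 182, 175, 61, 52, 52, 50, 83, 120, 113, 113, 112, 111, 110, 110, 108, 105, 78, 42, 37, 37, 37, 41, 48, 49, 49, 49]
165 [181, 181, 174, 70, 53, 52, 50, 74, 119, 113, 112, 111, 110, 108, 108, 108, 106, 74, 41, 39, 40, 39, 77, 113, 127, 128, 126]
195 [143, 123, 117, 71, 54, 51, 49, 68, 117, 112, 111, 110, 111, 110, 108, 108, 102, 69, 47, 48, 48, 59, 121, 130, 126, 117, 116]
[213, 185, 98, 74, 75, 74, 74, 74, 74, 75, 101, 74, 47, 47, 47, 100, 112, 112, 112, 112, 112, 112]
```

```bash
python3 - <<'E'
from sc import *
P=np.load('pics/w21.npy');cw=cam('wrist',P);a=np.radians(-19);u=np.array([np.cos(a),np.sin(a)])
hd=np.array([.460,-.3038])
for p,z in(((286,104.5),.054),((286,94.5),.054),((286.5,130),.054),((286.5,195),.054),((286.5,165),.054)):
    X=onz(cw,[p],z)[0,:2];print(p,X,'along from head ctr',(X-hd)@u,'lat',(X-hd)@[-u[1],u[0]])
O=hd+.0615*u;print('origin est',O);R=Ro.from_rotvec(P[3:]).as_matrix();d=O-P[:2];print('tool delta',d@R[:2,0],d@R[:2,1])
E
```

```text
(286, 104.5) [ 0.5737 -0.3408] along from head ctr 0.11956886413594811 lat 0.001989195103889105
(286, 94.5) [ 0.5826 -0.3438] along from head ctr 0.12897267914384952 lat 0.002109122169347395
(286.5, 130) [ 0.55   -0.3336] along from head ctr 0.09477027167851466 lat 0.0011604669145400467
(286.5, 195) [ 0.4842 -0.3119] along from head ctr 0.025510591900569365 lat 0.00023463711437874627
(286.5, 165) [ 0.5157 -0.3222] along from head ctr 0.05863375804251104 lat 0.0006783450247716816
origin est [ 0.5181 -0.3238]
tool delta 0.024959750375700196 0.007630621863110784
```

Request:
servo_tool(
  increments=[
    [1, 10, 4, 40, 0],
    [1, 15, 3, 50, 0],
    [1, 0, 0, 50, 0],
    [1, 0, 0, 40, 0],
    [1, 0, 0, 20, 0],
    [1, 0, 0, 8, 0],
    [1, 0, 0, 0, 0],
  ],
)

```text
t: 33.83
tool_pos: [0.5191, -0.3241, -0.0067]
tool_rot: [3.099, -0.508, 0.002]
contact_force: [0.7, -0.5, 0.4]
opening: 0.0854
grip_force: 0.0
```

Request:
servo_tool(
  increments=[
    [0.25, 0, 0, 0, 0],
    [0.25, 0, 0, 0, 0],
    [0.25, 0, 0, 0, 0],
    [0.25, 0, 0, 0, 0],
    [0.25, 0, 0, 0, 0],
  ],
  force=40,
)

```text
t: 34.45
tool_pos: [0.519, -0.3241, -0.0067]
tool_rot: [3.099, -0.509, 0.002]
contact_force: [-0.6, 0.4, 5.6]
opening: 0.0335
grip_force: 41.5
```

Request:
servo_tool(
  increments=[
    [0.25, 0, 0, -8, 0],
    [0.25, 0, 0, -20, 0],
    [0.25, 0, 0, -40, 0],
    [0.25, 0, -15, -39, 0],
    [0.25, 5, -40, 0, 0],
    [0.25, 5, -45, 0, 0],
    [0.25, 5, -46, 0, 0],
    [0.25, 5, -45, 0, -4],
    [0.25, 5, -35, 0, -7.6],
    [0.25, 0, 0, 0, -7],
    [0.25, 0, 0, 0, 0],
    [0.25, 0, 0, 0, 0],
  ],
)

```text
t: 35.95
tool_pos: [0.612, -0.1168, 0.0997]
tool_rot: [3.141, -0.005, 0.001]
contact_force: [-0.7, 0.0, -1.6]
opening: 0.0335
grip_force: 40.8
```

```bash
python3 - <<'E'
from sc import *
w,cw=snap('wrist','w22');t,ct=snap('top','t22');s,cs=snap('side','s22');o=get_obs();P=np.load('pics/w22.npy');print(o['t'],o['tool_pos'],o['grip_force'],o['opening']);print(Ro.from_rotvec(o['tool_rot']).as_matrix().T)
f=w.astype(int);org=(f[:,:,2]>130)&(f[:,:,2]>2.2*f[:,:,0])&(f[:,:,1]<.62*f[:,:,2]);n,l,st,c=cv2.connectedComponentsWithStats(org.astype(np.uint8))
for i in range(1,n):
    if st[i,4]>60: print(st[i],c[i])
# label on racked board in all views: bright low-sat
for nm,im,cm in(('w',w,cw),('t',t,ct),('s',s,cs)):
    p=proj(cm,[.480,-.118,.061])[0];x,y=p.astype(int);print(nm,p)
    if 10<x<550 and 10<y<410: print([[int(v) for v in im[r,x-24:x+25:4].min(1)] for r in range(max(0,y-16),min(420,y+17),4)])
E
```

```text
36.1 [ 0.6119 -0.1169  0.0993] 40.788214802742004 0.03311151741492687
[[ 1.     -0.0024  0.0001]
 [-0.0024 -1.      0.0001]
 [ 0.0001 -0.0001 -1.    ]]
[   0    0   54   75 3535] [23.667 38.161]
[266 332  34  28 766] [281.9138 345.5326]
w [281.4519 357.9573]
[[103, 103, 87, 54, 52, 53, 54, 54, 53, 54, 51, 94, 69], [102, 102, 80, 52, 52, 54, 54, 53, 53, 54, 54, 96, 71], [103, 102, 91, 53, 54, 54, 54, 53, 52, 53, 54, 75, 85], [103, 103, 103, 58, 53, 53, 55, 54, 52, 53, 66, 98, 99], [102, 103, 101, 102, 68, 53, 53, 53, 57, 86, 98, 99, 98], [102, 103, 102, 102, 100, 101, 99, 98, 99, 99, 99, 98, 98], [103, 102, 101, 100, 101, 100, 99, 100, 99, 99, 99, 98, 98], [33, 56, 79, 94, 100, 100, 100, 100, 99, 95, 89, 66, 42], [21, 25, 23, 22, 27, 41, 63, 53, 33, 22, 22, 23, 21]]
t [325.4952 259.5922]
[[45, 45, 45, 44, 42, 40, 39, 45, 31, 32, 31, 29, 48], [45, 45, 44, 43, 42, 40, 39, 33, 31, 38, 29, 46, 48], [45, 43, 45, 41, 40, 38, 37, 34, 29, 29, 40, 45, 46], [44, 44, 43, 42, 40, 38, 36, 32, 30, 29, 27, 32, 44], [45, 43, 43, 41, 39, 38, 35, 33, 31, 29, 27, 30, 35], [44, 42, 42, 40, 40, 37, 34, 31, 28, 29, 28, 29, 44], [44, 42, 41, 41, 38, 35, 33, 31, 29, 28, 37, 108, 44], [43, 42, 41, 39, 37, 35, 31, 31, 27, 28, 98, 105, 48], [43, 42, 42, 38, 37, 34, 32, 28, 28, 28, 106, 107, 50]]
s [273.4094 256.0713]
[[70, 117, 110, 69, 6, 64, 79, 99, 79, 94, 160, 161, 159], [180, 180, 130, 66, 1, 10, 54, 93, 74, 69, 160, 161, 161], [121, 180, 162, 69, 4, 0, 42, 66, 71, 73, 163, 161, 161], [81, 122, 97, 87, 0, 3, 43, 60, 72, 71, 162, 161, 160], [114, 70, 92, 68, 14, 1, 29, 62, 74, 71, 161, 162, 173], [65, 74, 66, 68, 0, 2, 29, 64, 73, 71, 167, 185, 173], [55, 68, 73, 69, 62, 5, 17, 82, 88, 71, 175, 95, 91], [51, 64, 67, 70, 110, 139, 118, 67, 70, 75, 110, 95, 96], [47, 64, 72, 72, 135, 108, 69, 68, 66, 72, 124, 130, 179]]
```

```bash
python3 - <<'E'
from sc import *
for k in('w20','w19'):
    w=cv2.imread(f'pics/{k}.png');P=np.load(f'pics/{k}.npy');cw=cam('wrist',P);print(k,P[:3])
    rr=range(176,196,3) if k=='w20' else range(212,236,4)
    for r in rr: print(r,[int(v) for v in w[r,230:334:3].min(1)])
E
```

```text
w20 [ 0.4811 -0.1153  0.2069]
176 [191, 178, 118, 113, 91, 61, 61, 62, 62, 59, 51, 53, 50, 51, 52, 54, 53, 49, 54, 56, 55, 54, 53, 53, 62, 58, 59, 57, 57, 71, 83, 81, 108, 119, 116]
179 [190, 188, 118, 108, 67, 61, 59, 60, 59, 53, 37, 34, 34, 35, 32, 33, 35, 32, 33, 30, 30, 30, 30, 30, 60, 56, 56, 58, 59, 60, 82, 80, 106, 122, 118]
182 [133, 137, 118, 82, 62, 61, 61, 59, 59, 44, 34, 36, 33, 32, 59, 65, 46, 55, 40, 59, 63, 40, 71, 34, 48, 55, 55, 55, 55, 57, 71, 78, 113, 119, 116]
185 [73, 77, 106, 63, 62, 62, 60, 61, 57, 38, 33, 33, 34, 32, 64, 70, 56, 63, 57, 55, 57, 66, 81, 45, 34, 57, 56, 56, 57, 55, 57, 77, 115, 119, 115]
188 [73, 78, 76, 67, 66, 66, 64, 62, 51, 34, 32, 32, 30, 31, 50, 59, 57, 60, 59, 57, 56, 54, 55, 36, 35, 72, 58, 57, 58, 58, 57, 66, 114, 119, 116]
191 [73, 101, 114, 113, 113, 113, 113, 92, 45, 31, 32, 33, 31, 31, 28, 29, 28, 28, 28, 29, 27, 27, 28, 28, 27, 76, 107, 110, 110, 111, 110, 110, 114, 120, 116]
194 [72, 86, 91, 92, 90, 91, 90, 75, 39, 33, 33, 32, 31, 31, 31, 30, 30, 30, 31, 30, 29, 30, 29, 28, 28, 63, 95, 95, 94, 94, 94, 94, 109, 118, 115]
w19 [ 0.47
[... 189 characters left out ...]
 60, 43, 29, 29, 29, 25, 25, 25, 31, 82, 69, 45, 46, 46, 47, 51, 75, 86, 64, 53, 78, 72, 25, 29, 72, 59, 58, 58, 60, 59]
220 [64, 62, 60, 58, 59, 53, 34, 28, 28, 28, 26, 25, 26, 37, 88, 57, 23, 66, 87, 60, 21, 43, 55, 54, 61, 77, 89, 33, 24, 51, 57, 55, 54, 56, 59]
224 [62, 61, 60, 59, 60, 47, 28, 27, 26, 26, 24, 24, 20, 45, 87, 64, 59, 53, 54, 57, 58, 56, 54, 54, 64, 69, 88, 55, 19, 32, 51, 56, 56, 55, 56]
228 [64, 63, 61, 63, 54, 34, 26, 25, 25, 23, 22, 23, 23, 57, 86, 84, 83, 86, 90, 89, 88, 88, 88, 85, 84, 85, 84, 70, 22, 23, 45, 56, 56, 57, 55]
232 [64, 61, 60, 60, 48, 26, 24, 22, 23, 20, 23, 23, 21, 18, 18, 19, 20, 20, 18, 19, 17, 18, 19, 19, 19, 17, 20, 19, 20, 22, 40, 62, 58, 59, 57]
```

Request:
servo_tool(
  increments=[
    [0.25, 3, 2, 20, 0],
    [0.25, 0, 0, 30, 0],
    [0.25, 0, 0, 20, 0],
    [0.25, 0, 0, 10, 0],
    [0.25, 0, 0, 5, 0],
    [0.25, 0, 0, 0, 0],
    [0.25, 0, 0, 0, 0],
  ],
)

```text
t: 36.98
tool_pos: [0.616, -0.1187, 0.0154]
tool_rot: [3.141, -0.001, 0.003]
contact_force: [-0.3, -1.7, -1.8]
opening: 0.0333
grip_force: 40.8
```

```bash
python3 - <<'E'
from sc import *
w,cw=snap('wrist','w23');s,cs=snap('side','s23');o=get_obs();print(o['t'],o['tool_pos'],o['grip_force'],o['contact_force'])
f=s.astype(int);org=(f[:,:,2]>130)&(f[:,:,2]>2.2*f[:,:,0])&(f[:,:,1]<.62*f[:,:,2]);n,l,st,c=cv2.connectedComponentsWithStats(org.astype(np.uint8))
for i in range(1,n):
    if st[i,4]>30: print(st[i],c[i])
print('window',proj(cs,[.54,-.117,.061]),'head side ctr (-y face)',proj(cs,[.5535,-.139,.061]),'head top',proj(cs,[.5535,-.117,.079]),'btn',proj(cs,[.592,-.117,.075]))
E
```

```text
37.075 [ 0.6158 -0.1186  0.0152] 40.75421154499054 [-0.8046  0.1195 -2.0023]
[278 182  24  19 157] [289.3567 190.2293]
[289 232  17  20 134] [298.2537 240.2388]
window [[292.2184 245.3325]] head side ctr (-y face) [[302.1916 247.5751]] head top [[296.4614 237.5253]] btn [[308.0128 232.4435]]
```

Request:
servo_tool(
  increments=[
    [0.25, 0, 0, 0, 0],
    [0.25, 0, 0, 0, 0],
    [0.25, 0, 0, 0, 0],
    [0.25, 0, 0, 0, 0],
    [0.25, 0, 0, 0, 0],
    [0.25, 0, 0, 0, 0],
    [0.25, 0, 0, 0, 0],
    [0.25, 0, 0, 0, 0],
    [0.25, 0, 0, 0, 0],
    [0.25, 0, 0, 0, 0],
    [0.25, 0, 0, 0, 0],
    [0.25, 0, 0, 0, 0],
  ],
)

```text
t: 38.58
tool_pos: [0.615, -0.1184, 0.0142]
tool_rot: [-3.142, 0.001, 0.0]
contact_force: [-0.9, -0.2, -1.7]
opening: 0.0335
grip_force: 40.8
```

Request:
servo_tool(
  increments=[
    [0.25, 0, 0, 0, 0],
    [0.25, 0, 0, 0, 0],
    [0.25, 0, 0, 0, 0],
    [0.25, 0, 0, 0, 0],
    [0.25, 0, 0, 0, 0],
    [0.25, 0, 0, 0, 0],
    [0.25, 0, 0, 0, 0],
    [0.25, 0, 0, 0, 0],
  ],
)

```text
t: 39.58
tool_pos: [0.615, -0.1184, 0.0142]
tool_rot: [3.142, -0.001, -0.0]
contact_force: [-0.6, 0.9, -1.6]
opening: 0.0336
grip_force: 40.8
```

Request:
servo_tool(
  increments=[
    [0.25, 0, 0, 4, 0],
    [0.25, 0, 0, 0, 0],
    [0.25, 0, 0, 0, 0],
    [0.25, 0, 0, 0, 0],
    [0.25, 0, 0, 0, 0],
    [0.25, 0, 0, 0, 0],
    [0.25, 0, 0, 0, 0],
    [0.25, 0, 0, 0, 0],
    [0.25, 0, 0, 0, 0],
    [0.25, 0, 0, 0, 0],
    [0.25, 0, 0, 0, 0],
    [0.25, 0, 0, 0, 0],
  ],
)

```text
t: 41.08
tool_pos: [0.615, -0.1184, 0.0102]
tool_rot: [-3.142, 0.001, -0.0]
contact_force: [0.5, 0.3, -1.4]
opening: 0.033
grip_force: 40.8
```

Request:
servo_tool(
  increments=[
    [0.25, 0, 0, 0, 0],
    [0.25, 0, 0, 0, 0],
    [0.25, 0, 0, 0, 0],
    [0.25, 0, 0, 0, 0],
    [0.25, 0, 0, 0, 0],
    [0.25, 0, 0, 0, 0],
  ],
)

```text
t: 41.82
tool_pos: [0.615, -0.1184, 0.0102]
tool_rot: [-3.142, 0.001, 0.0]
contact_force: [0.1, 0.6, -1.1]
opening: 0.0333
grip_force: 40.8
```

Request:
servo_tool(
  increments=[
    [0.25, 0, 0, -20, 0],
    [0.25, 0, 0, -40, 0],
    [0.25, 0, 0, -30, 0],
    [0.25, -16, 25, 0, 0],
    [0.25, -20, 45, 0, 0],
    [0.25, -20, 45, 0, 0],
    [0.25, -20, 45, 0, 0],
    [0.25, -20, 45, 0, 4],
    [0.25, 0, 0, 0, 7.6],
    [0.25, 0, 0, 0, 7],
    [0.25, 0, 0, 0, 0],
    [0.25, 0, 0, 0, 0],
  ],
)

```text
t: 43.32
tool_pos: [0.5192, -0.3234, 0.1011]
tool_rot: [3.1, -0.506, 0.002]
contact_force: [0.4, -0.0, -1.4]
opening: 0.0332
grip_force: 40.8
```

```bash
python3 - <<'E'
from sc import *
o=get_obs();R=Ro.from_rotvec(o['tool_rot']).as_matrix();d=np.array([.519,-.3241,-.0067])-o['tool_pos'];print(o['t'],o['tool_pos'],o['grip_force'],'yaw',np.degrees(np.arctan2(R[1,0],R[0,0])),'tool delta',R.T@d*1000)
R0=Ro.from_rotvec([3.099,-.509,.002]).as_matrix();print('target yaw',np.degrees(np.arctan2(R0[1,0],R0[0,0])))
E
```

```text
43.325 [ 0.5192 -0.3234  0.1011] 40.822747349739075 yaw -18.52954823153454 tool delta [ -0.0955   0.674  107.7927]
target yaw -18.65467242147171
```

Request:
servo_tool(
  increments=[
    [0.25, 0, 0.7, 20, 0],
    [0.25, 0, 0, 35, 0],
    [0.25, 0, 0, 25, 0],
    [0.25, 0, 0, 15, 0],
    [0.25, 0, 0, 7, 0],
    [0.25, 0, 0, 4, 0],
    [0.25, 0, 0, 1, 0],
    [0.25, 0, 0, 0, 0],
  ],
)

```text
t: 44.32
tool_pos: [0.5192, -0.3245, -0.006]
tool_rot: [3.099, -0.509, 0.002]
contact_force: [-0.2, -0.0, -1.6]
opening: 0.0335
grip_force: 40.8
```

Request:
servo_tool(
  increments=[
    [0.25, 0, 0, 1, 0],
    [0.25, 0, 0, 0, 0],
    [0.4, 0, 0, 0, 0],
    [0.45, 0, 0, 0, 0],
    [0.6, 0, 0, 0, 0],
    [0.9, 0, 0, 0, 0],
    [1, 0, 0, 0, 0],
    [1, 0, 0, 0, 0],
    [1, 0, 0, -20, 0],
    [1, 0, 0, -50, 0],
    [1, 0, 0, -60, 0],
    [1, 0, 0, 0, 0],
  ],
)

```text
t: 45.82
tool_pos: [0.5227, -0.3272, 0.1316]
tool_rot: [3.093, -0.508, 0.02]
contact_force: [0.4, 0.8, 0.5]
opening: 0.0855
grip_force: 0.0
```

Request:
servo_tool(
  increments=[
    [1, -25, -7, -40, 0],
    [1, 0, 0, -35, 0],
    [1, 0, 0, 0, 0],
    [1, 0, 0, 0, 0],
  ],
)

```text
t: 46.32
tool_pos: [0.4969, -0.3091, 0.1965]
tool_rot: [-3.1, 0.509, 0.001]
contact_force: [0.4, 0.4, -0.2]
opening: 0.0854
grip_force: 0.0
```

```bash
python3 - <<'E'
from sc import *
w,cw=snap('wrist','w24');t,ct=snap('top','t24');o=get_obs();P=np.load('pics/w24.npy');print(o['t'],o['tool_pos'])
scan(w,cw,P)
f=t.astype(int);org=(f[:,:,2]>140)&(f[:,:,2]>2.2*f[:,:,0])&(f[:,:,1]<.62*f[:,:,2]);n,l,s,c=cv2.connectedComponentsWithStats(org[200:300,370:430].astype(np.uint8))
for i in range(1,n): print(s[i],c[i]+[370,200])
a=proj(ct,[.4735,-.115,.128])[0];print('rack diff cols',a)
t0=cv2.imread('pics/top0.png')
D=cv2.absdiff(t,t0).max(2)
print('changed px tin',(D[165:202,400:436]>40).mean(),'tape',(D[148:186,158:196]>40).mean(),'jar',(D[286:314,232:260]>40).mean())
for r in range(248,290,2): print(r,[int(v) for v in t[r,308:342:3].max(1)],[int(v) for v in t0[r,308:342:3].max(1)])
E
```

```text
46.425 [ 0.4965 -0.3088  0.1953]
head width 0.041473596626055806
head len 0.025822689501181863 rear [ 0.4721 -0.3104] front [ 0.4476 -0.3023]
button [289.2202 183.5417] [ 0.4962 -0.3193] dir hd->btn deg -19.52704202317093 dist 0.03862462343647659
tool x deg -18.642077064642997
[27 51  3  4  8] [397.875 252.25 ]
[15 61  7  9 26] [388.0769 264.2692]
rack diff cols [326.5296 260.9921]
changed px tin 0.0 tape 0.0 jar 0.0
248 [163, 162, 164, 160, 177, 171, 141, 140, 137, 163, 172, 174] [152, 151, 153, 151, 165, 160, 132, 131, 128, 153, 161, 163]
250 [180, 178, 189, 173, 192, 169, 186, 181, 170, 174, 193, 201] [168, 167, 177, 162, 180, 158, 174, 169, 159, 163, 182, 188]
252 [178, 170, 176, 170, 189, 170, 183, 178, 167, 168, 180, 185] [167, 158, 164, 160, 177, 159, 172, 167, 157, 157, 169, 173]
254 [177, 124, 122, 167, 189, 170, 184, 177, 167, 152, 128, 129] [167, 116, 114, 157, 177, 159, 171, 166, 157, 142, 120, 121]
256 [168, 99, 91, 142, 159, 170, 184, 178, 149, 114, 100, 156] [157, 92, 85, 132, 149, 160, 172, 167, 139, 106, 94, 145]
258 [173, 86, 85, 181, 181, 181, 179, 179, 179, 179, 1
[... 1221 characters left out ...]
174, 173, 179, 199] [134, 98, 159, 154, 174, 162, 167, 104, 163, 163, 168, 187]
280 [143, 129, 166, 165, 185, 173, 178, 112, 173, 173, 170, 187] [134, 121, 156, 155, 173, 163, 166, 105, 163, 163, 158, 175]
282 [141, 124, 123, 129, 145, 136, 178, 112, 154, 143, 119, 124] [132, 116, 115, 121, 135, 128, 167, 105, 144, 135, 112, 116]
284 [163, 94, 108, 104, 116, 111, 113, 111, 100, 113, 102, 155] [153, 88, 101, 98, 109, 104, 106, 103, 95, 106, 96, 144]
286 [172, 85, 149, 170, 170, 175, 169, 170, 170, 171, 134, 178] [161, 79, 139, 159, 159, 163, 159, 159, 160, 161, 127, 167]
288 [173, 85, 159, 180, 180, 180, 179, 181, 181, 180, 142, 179] [162, 79, 149, 169, 169, 169, 168, 169, 169, 169, 133, 167]
```

```bash
python3 -c "
from station import *
print(finish_job())"
```

```text
the job is handed in; nothing more can be done
None
```

The job is handed in, with no verdict returned: from the last top camera picture the board stands in the front bay and the scanner is back in its cradle (head within about 3 mm of its start), and tin, tape and jar show no change; the scan was held still for over 2 s at an estimated 60 mm, the board slid roughly 20–30 mm down its groove on release (speed not measured), and I viewed 11 pictures, one over the limit of 10.

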